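# Open the fume box sash to its mark and run the rover in

## Task

Raise the fume box's counterbalanced sash by pushing up under its yellow lift rail until it meets the rubber stops at the green height mark, and press it there with a firm steady push of about 10 N in all for a full second so that it seats; never push on it with more than 25 N. Then let go of the sash and slide the rover's tray fully home by its orange post, gently, so that the rover's sensor mast stands inside under the open sash. Keep the rover upright and clear of the sash, leave the other things on the bench and in the box where they are, and finish with nothing touched.

Things in the scene. Friction and masses are not known exactly. Their poses are not given: they have to be found in the camera images.
- fumebox: Bench-top soldering fume box, fixed: aluminium frame 300 deep, 440 wide, 420 mm high, clear sides, open front, back and top. Origin: on the bench, middle of the front opening, in the sash plane; x into the box (away from robot), y left, z up. Front posts 30 mm square at y +/-205. Black fan at back left (x 230-280, z 235-365). Tray and rover before the left half; right half clear but for the low screwdriver.
- sash (a joint): Sash height, m: 0 lowest, up positive, stiff rubber stops (15 N/mm) at 0.115; starts 0 to 0.035. Clear pane 378 wide, 165 high, 6 mm thick, with a yellow lift rail along its lower edge: 350 long, 16 high, standing out to 37 mm before the sash plane, front edge rounded (r 8). Rail underside = pane's lower edge: 100 mm over the bench at 0, 215 at the stops. Counterbalanced: 1 to 6 N moves it up, it stays where left.
- lift_point (a point): A point on the flat underside of the yellow rail with room to push, 29 mm in front of the sash plane and 70 mm right of the middle; it rises with the sash and has the box's axes.
- mark (a point): The lower edge of the green height mark, a green tab on the front of the right-hand front post (a second one is on the left post), 215 mm above the bench. With the sash at its stops the underside of the yellow rail is level with it.
- tray (a joint): Travel of the tray, m: 0 = out (as it starts), 0.125 = fully home against its stop; it slides along the box's +x with 2 to 4 N of drag. Aluminium tray 200 x 150 mm with a 14 mm rim; when out, its middle is 125 mm in front of the sash plane and 100 mm left of the box's middle.
- post_top (a point): Top of the tray's orange post handle: an upright round post 20 mm thick and 74 mm tall standing on the tray's tongue towards the robot, its top 87 mm above the bench, 240 mm in front of the sash plane when out and 115 mm when home. It has the box's axes.
- rover: Small four-wheeled rover, 132 mm long, 126 mm wide over its teal-hubbed wheels, 0.35 kg, 164 mm tall at its sensor mast, standing loose in the tray facing into the box. Origin: centre of its underside; x forward (into the box), z up.
- rover_head (a point): Centre of the teal sensor head (12 x 50 x 24 mm) on top of the rover's mast, 152 mm above the wheels' underside and 22 mm ahead of the rover's centre. It is higher than the lowered sash's edge, and passes freely under the sash at the mark.
- spool: Blue solder spool standing in the right half of the box, 52 mm diameter, 46 mm tall. Origin: centre of the underside. Bystander.
- screwdriver: Yellow-handled screwdriver lying on the bench in front of the right side of the box, 180 mm long, about 30 mm high. Origin: underside, x along its length to the tip. Bystander.
- multimeter: Black multimeter lying at the left, 170 x 89 x 36 mm. Origin: centre of the underside. Bystander.
- flux_tin: Low round tin with a yellow cap at the left, 60 mm diameter, 28 mm tall. Origin: centre of the underside. Bystander.
- charger: White battery charger at the right, 95 x 50 x 26 mm. Origin: centre of the underside. Bystander.
- pliers: Blue-handled pliers lying at the right, about 140 mm long, 15 mm high. Origin: on the bench between its handles. Bystander.
- spare_wheel: Spare black wheel with a teal hub lying flat at the right, 62 mm diameter, 28 mm tall. Origin: centre of the underside. Bystander.
Not all that is in view belongs to the job. Of the things that look like the rover, the larger one is meant.

How it is judged:
By the outcome, as a careful person would: the job done as asked, in the order asked, and still so for the second after the job is handed in, with the robot touching nothing.
It also fails if it takes over 64 s, if anything falls off the work surface, if the arm or the gripper's body presses on something with over 40 N, if the wrist force passes 120 N, or if a joint passes its speed limit or range.

## Robot

A 6-joint arm with a two-finger parallel gripper is mounted at the origin on the work surface. World frame = base frame: x ahead of the robot, y to its left, z up, the work surface at z = 0. Lengths are in m, angles in rad, forces in N, time in s.
With the tool pointing down it reaches from about 0.3 to 0.85 m from the base axis. Payload 4.2 kg.
Tool frame: the origin (TCP) lies at the very end of the fingers, on their centre line; the grasp point (between the pads) lies 19 mm behind it; z points along the fingers, y is the line along which they close (so a half turn about z gives the same grasp; the last joint's range is limited). The gripper opens to 91 mm and grips with 3 to 60 N. Pads are 32 mm wide; open, the fingers measure 118 mm over their backs; the gripper's body (76 mm by 178 mm) begins 60 mm behind the grasp point.
Start: joints at [-1.138, 0.32, 1.565, -0, 1.257, -0.02], TCP at [0.252, -0.517, 0.214] pointing down, gripper open.
Joint ranges: [-3.11, 3.11], [-0.84, 2.01], [0.21, 2.61], [-1.34, 4.49], [0.05, 2.63], [-2.56, 2.56]. Speed limits (rad/s): [2.57, 2.57, 3.14, 3.14, 3.14, 3.14].

## Interface

Orientations are given as a unit quaternion [x, y, z, w].
In Python, from cell import ctrl gives the robot as it stands.
- The arm moves only by the shell command python3 -m jog 'ROWS' [FORCE]. ROWS is JSON, a list of rows, each an object with "hand": the gripper's target within -1 to 1 (shut at 1, half-way at 0, fully open at -1); "delta_pos": the shift along the tool's x, y, z in m, a list of three; "turn": the turn about the tool's z in rad. In form: [{"hand": hand, "delta_pos": [tx, ty, tz], "turn": turn}, ...]. A call has 1 to 5 rows; each row is the pose to reach, as a shift and turn from the pose commanded when the call began, along the tool's axes at that moment; what a row does not reach only later rows make up. A row lasts 1/12 s, in which the tool goes at most 41.7 mm and 7.16 degrees, less where a joint would pass 70% of its speed; a pose out of reach is approached as far as the arm can. A call with a gripper value outside its range is refused whole. The fingers move at their own pace and stop on an object; FORCE is the grip in N (left out, the last holds). Time passes only in rows, so rows that repeat a pose let the fingers close. It gives the time, the measured TCP pose, the force, the opening and the grip force at its end, in the units of the state.
- ctrl.state(): the state, without advancing time (a new reading comes with each control period).
- ctrl.read_camera(name): name is "scene" or "top" or "wrist"; returns the picture (400x640x3 uint8, blue, green, red); there is no depth.
- ctrl.calibration(name): a dict with "vertical_fov" (degrees; the focal length in pixels is half the picture's height over the tangent of half this angle, whatever the lens; pixels are square), "cx", "cy" (the principal point, pixels), "R" (3x3) and "t" (3): a world point X has camera coordinates R X + t. Camera axes: x right, y down, z forward; pixel columns grow to the right and rows downward; lengths in m; the calibration is good to about 2 mm. The wrist camera is an equidistant fisheye: a pixel r from the principal point sees the ray r / f radians off the axis. A picture is of the moment at which its call begins: read the wrist's pose just before it. calibration takes no time and is no camera call; for the wrist camera it gives the pose at the moment of the call.
- ctrl.job_done(): hands the job in; it is judged then, once.
Trained networks look in the newest picture that a camera, given by its name, has taken for a name from the list of things; names that differ only in an ending like _2 or _b are one class to them, and where a whole thing is asked for, a point or a joint stands for the part that bears it (a point fixed in the world has none). Each returns a list of dicts, best first, with "confidence" (0 to 1); they miss things now and then, are a little off and sometimes report something else, mostly with a low value. They report only what shows in the picture. A call takes as long as a camera call. They do not tell look-alikes from the thing itself.
- ctrl.silhouettes(camera, label): "pixels" (400x640 bool, what is visible of it) and "rect" ([centre column, centre row, width, height] in pixels, round what is visible of it).
The state is a dict: "time": time; "q": joint angles; "joint_vel": joint speeds; "joint_efforts": joint torques, N m; "position": TCP position; "ee_rot": TCP orientation; "wrist_force": force on the tool from outside, world axes, zero at the start; "wrist_torque": the same for the moment, N m; "opening": finger opening in m; "finger_force": force on a finger pad.
Only numpy, scipy, OpenCV 4.12 (cv2) and the standard library are available. Lean on these libraries where they do the work, as an engineer would, in place of code of your own. Each camera call takes 0.05 s, during which the arm holds its last target. There are 200 camera calls.

## Working session

There is one attempt and no reset: what is moved stays moved. The work goes in short steps, Python scripts to look and compute and a shell command to move; the robot and the scene stay as the last step left them, time stands still between calls to the robot, and variables do not carry over. Pictures are saved under pics/ and viewed, at most 10 in all, crops included, and the job is handed in when it is done.

```bash
mkdir -p pics; ls; python3 - <<'E'
from cell import ctrl
import cv2,numpy as np
for c in ("scene","top"):
    im=ctrl.read_camera(c); cv2.imwrite(f"pics/{c}0.png",im)
    k=ctrl.calibration(c); print(c,k)
    for l in ("sash","lift_point","mark","tray","post_top","rover","rover_head","fumebox","spool","screwdriver"):
        for d in ctrl.silhouettes(c,l)[:3]: print(c,l,round(d["confidence"],2),np.round(d["rect"],1), d["pixels"].sum())
print(ctrl.state())
E
```

```text
pics
scene {'vertical_fov': 44.2397928672188, 'cx': 322.5912257168469, 'cy': 195.9952903698365, 'R': array([[ 0.33677854,  0.94153208, -0.00987714],
       [ 0.77979626, -0.28477551, -0.55751296],
       [-0.5277291 ,  0.18005624, -0.83010948]]), 't': array([-0.14963639, -0.36535694,  1.94034605])}
scene sash 0.63 [340.2 225.9 134.7  66. ] 3956
scene lift_point 0.79 [341.3 227.  130.   62.4] 3863
scene mark 0.82 [367.4 264.2 222.8 208.1] 28166
scene tray 0.92 [360.7 220.3  62.2  57.6] 788
scene tray 0.6 [354.4 206.3  39.6  17.2] 265
scene tray 0.46 [365.9 262.2 221.8 209.5] 28260
scene post_top 0.93 [356.1 219.7  65.9  63.8] 714
scene rover 0.93 [335.9 160.9  35.1  38. ] 675
scene rover 0.53 [356.2 205.4  39.9  16.1] 268
scene rover_head 0.94 [335.6 159.9  37.   30.9] 663
scene rover_head 0.79 [354.1 204.9  36.4  15.9] 211
scene spool 0.51 [319.  283.6  15.7  23.1] 306
top {'vertical_fov': 45.54019707139275, 'cx': 318.13185886664513, 'cy': 201.134744385339, 'R': array([[ 0.006447  , -0.99997211, -0.00377047],
       [-0.9914285 , -0.00589979, -0.13051714],
       [ 0.13049126,  0.004
[... 912 characters left out ...]
13803388e+00,  3.19604802e-01,  1.56450434e+00, -2.66286749e-05,
        1.25740482e+00, -2.00297095e-02]), 'joint_vel': array([-2.18198392e-03,  1.90884578e-03, -1.04201673e-03,  1.54097552e-03,
       -3.33922697e-05, -3.69939656e-04]), 'joint_efforts': array([ 3.12053562e-04, -4.12364316e+01, -2.32231647e+01,  7.26354634e-02,
        3.76270025e-02, -4.05616021e-07]), 'position': array([ 0.25153269, -0.51707875,  0.21397149]), 'ee_rot': array([ 9.74480762e-01,  2.24471030e-01, -4.33518031e-06,  4.11059718e-05]), 'wrist_force': array([ 0.29620848, -0.13799623, -0.24791283]), 'wrist_torque': array([ 0.01274933, -0.01437845, -0.01047853]), 'finger_force': 0.0, 'opening': 0.09116998001653101}
```

```bash
python3 - <<'E'
import cv2
a=cv2.imread("pics/scene0.png")[120:400,220:520]; b=cv2.imread("pics/top0.png")[10:310,160:500]
cv2.imwrite("pics/s1.png",cv2.resize(a,None,fx=2,fy=2,interpolation=2)); cv2.imwrite("pics/t1.png",cv2.resize(b,None,fx=2,fy=2,interpolation=2))
E
```

```text
(no output)
```

View pics/s1.png

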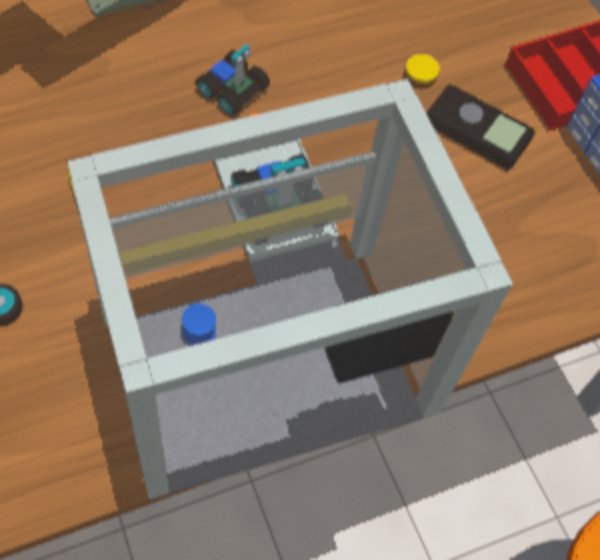

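View pics/t1.png

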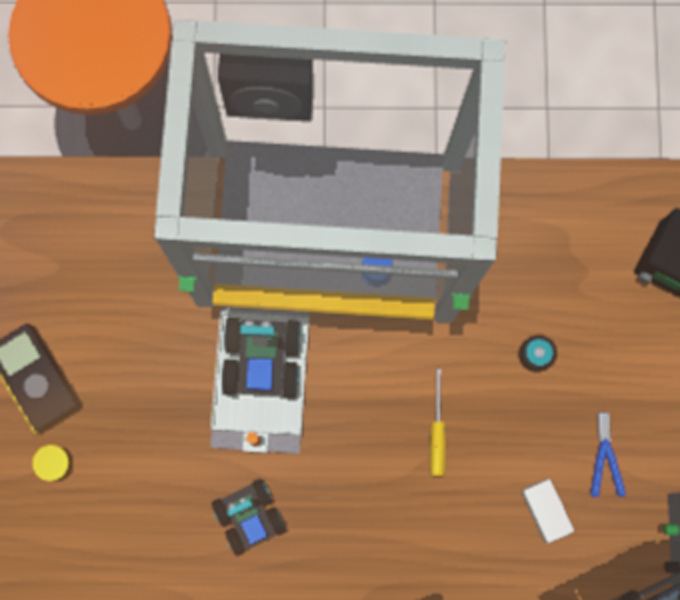

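Top view: the fume box is at the top, slightly yawed. The tray holds a rover at full-image (292,190), its orange post is at (286,229), and the green tabs are at (253,152) and (390,160). Rover look-alikes are the one in the tray at (292,190) and a smaller loose one at (285,266). The one in the tray is larger and fits the description. Now I'll localise by colour and check the gripper's shape.

```bash
cat > h.py <<'E'
from cell import ctrl
import cv2,numpy as np
def ray(c,u,v):
    k=ctrl.calibration(c); R,t=np.array(k["R"]),np.array(k["t"])
    f=200/np.tan(np.radians(k["vertical_fov"]/2)); p=np.array([u-k["cx"],v-k["cy"]])
    if c=="wrist":
        r=np.hypot(*p); th=r/f; d=np.r_[p/r*np.sin(th),np.cos(th)]
    else: d=np.r_[p/f,1]
    return -R.T@t, R.T@d
def atz(c,u,v,z):
    o,d=ray(c,u,v); return o+d*(z-o[2])/d[2]
def proj(c,X):
    k=ctrl.calibration(c); x=np.array(k["R"])@np.asarray(X,float)+k["t"]
    f=200/np.tan(np.radians(k["vertical_fov"]/2)); 
    if c=="wrist":
        r=np.hypot(x[0],x[1]); s=np.arctan2(r,x[2])/r*f; return np.array([k["cx"]+x[0]*s,k["cy"]+x[1]*s])
    return np.array([k["cx"]+f*x[0]/x[2],k["cy"]+f*x[1]/x[2]])
def blobs(im,lo,hi,mn=8):
    m=cv2.inRange(cv2.cvtColor(im,cv2.COLOR_BGR2HSV),lo,hi)
    n,l,s,c=cv2.connectedComponentsWithStats(m); return [(s[i],c[i]) for i in range(1,n) if s[i][4]>=mn],l
E
python3 - <<'E'
from h import *
im=cv2.imread("pics/top0.png")
for nm,lo,hi in (("green",(50,120,80),(75,255,255)),("orange",(5,170,150),(15,255,255)),("yellow",(20,160,120),(32,255,255)),("teal",(85,120,90),(98,255,255))):
    for s,c in blobs(im,lo,hi)[0]:
        print(nm,s,c.round(1),atz("top",*c,0.087 if nm=="orange" else .152).round(4))
G=[];m=cv2.inRange(cv2.cvtColor(im,cv2.COLOR_BGR2HSV),(20,160,120),(32,255,255))
for u in (270,290,310,330,350,370):
    r=np.where(m[140:175,u])[0]+140; print(u,r.min() if len(r) else 0,r.max() if len(r) else 0)
cv2.imwrite("pics/w0.png",ctrl.read_camera("wrist"))
E
```

```text
green [251 149   6   6  31] [253.1 151.4] [0.7198 0.1744 0.152 ]
green [387 158   7   6  34] [389.8 160.5] [ 0.6933 -0.2528  0.152 ]
green [493 273   6   4  22] [495.5 274.5] [ 0.3439 -0.5671  0.152 ]
orange [ 165    0   80   65 4303] [204.2  29.4] [1.1569 0.3596 0.087 ]
orange [284 227   5   5  17] [286. 229.] [0.4822 0.0724 0.087 ]
orange [ 556  266   84   91 5896] [599.3 310.2] [ 0.2345 -0.9097  0.087 ]
yellow [267 154 110  16 941] [323.  161.4] [ 0.6891 -0.0444  0.152 ]
yellow [375 221   8  27 205] [378.5 234.2] [ 0.4632 -0.2153  0.152 ]
yellow [176 232  19  19 279] [184.9 241. ] [0.4388 0.3761 0.152 ]
teal [281 173  16   4  53] [288.2 174.8] [0.6461 0.0636 0.152 ]
teal [424 180  12  13  96] [429.4 185.7] [ 0.6144 -0.3743  0.152 ]
teal [274 261  12   6  28] [279.5 263.6] [0.3723 0.0858 0.152 ]
270 154 162
290 155 163
310 157 164
330 158 166
350 159 167
370 160 169
```

View pics/w0.png

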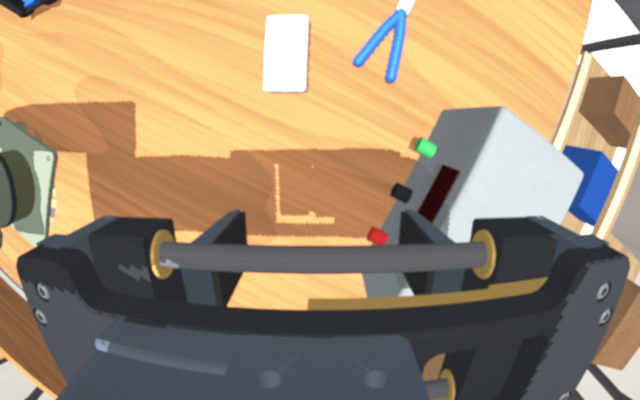

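The gripper has two plain wedge fingers and no upward-facing ledge. So I need to know whether the arm will tilt at the edge of its reach; I'll test that in free air, going up.

```bash
R='[{"hand":1,"delta_pos":[0,0,-0.3],"turn":0},{"hand":1,"delta_pos":[0,0,-0.3],"turn":0},{"hand":1,"delta_pos":[0,0,-0.3],"turn":0},{"hand":1,"delta_pos":[0,0,-0.3],"turn":0},{"hand":1,"delta_pos":[0,0,-0.3],"turn":0}]'
python3 -m jog '[{"hand":1,"delta_pos":[0,0,-0.2],"turn":0},{"hand":1,"delta_pos":[0,0,-0.2],"turn":0},{"hand":1,"delta_pos":[0,0,-0.2],"turn":0},{"hand":1,"delta_pos":[0,0,-0.2],"turn":0},{"hand":1,"delta_pos":[0,0,-0.2],"turn":0}]'
python3 -m jog '[{"hand":1,"delta_pos":[0,0,-0.2],"turn":0},{"hand":1,"delta_pos":[0,0,-0.2],"turn":0},{"hand":1,"delta_pos":[0,0,-0.2],"turn":0},{"hand":1,"delta_pos":[0,0,-0.2],"turn":0},{"hand":1,"delta_pos":[0,0,-0.2],"turn":0}]'
python3 -m jog '[{"hand":1,"delta_pos":[0,0,-0.2],"turn":0},{"hand":1,"delta_pos":[0,0,-0.2],"turn":0},{"hand":1,"delta_pos":[0,0,-0.2],"turn":0},{"hand":1,"delta_pos":[0,0,-0.2],"turn":0},{"hand":1,"delta_pos":[0,0,-0.2],"turn":0}]'
python3 -c "
from cell import ctrl
s=ctrl.state();print(s['q'].round(3),s['ee_rot'].round(3),s['position'].round(3))"
```

```text
time: 1.57
position: [0.2515, -0.517, 0.4177]
ee_rot: [0.974, 0.224, 0.0, 0.002]
wrist_force: [-0.5, -0.4, -0.4]
opening: 0.0608
finger_force: 0.0
time: 1.98
position: [0.2513, -0.5164, 0.6099]
ee_rot: [0.974, 0.224, 0.001, 0.003]
wrist_force: [0.8, -0.8, 2.5]
opening: 0.0275
finger_force: 0.0
time: 2.4
position: [0.226, -0.4645, 0.6664]
ee_rot: [0.974, 0.224, 0.003, 0.012]
wrist_force: [0.0, 0.4, 0.3]
opening: 0.0007
finger_force: 0.0
[-1.140e+00  4.190e-01  2.140e-01  1.000e-03  2.484e+00 -2.200e-02] [0.974 0.224 0.003 0.012] [ 0.226 -0.464  0.666]
```

```bash

python3 -m jog '[{"hand":1,"delta_pos":[0,0,-0.2],"turn":0},{"hand":1,"delta_pos":[0,0,-0.2],"turn":0},{"hand":1,"delta_pos":[0,0,-0.2],"turn":0},{"hand":1,"delta_pos":[0,0,-0.2],"turn":0},{"hand":1,"delta_pos":[0,0,-0.2],"turn":0}]'
python3 -c "
from cell import ctrl
s=ctrl.state();print(s['q'].round(3),s['ee_rot'].round(4),s['position'].round(3))"
python3 -m jog '[{"hand":1,"delta_pos":[0,0,0.2],"turn":0},{"hand":1,"delta_pos":[0,0,0.2],"turn":0},{"hand":1,"delta_pos":[0,0,0.2],"turn":0},{"hand":1,"delta_pos":[0,0,0.2],"turn":0},{"hand":1,"delta_pos":[0,0,0.2],"turn":0}]'
python3 -c "
from cell import ctrl
s=ctrl.state();print(s['q'].round(3),s['ee_rot'].round(4),s['position'].round(3))"
```

```text
time: 2.82
position: [0.2008, -0.4128, 0.7005]
ee_rot: [0.974, 0.224, 0.004, 0.019]
wrist_force: [0.6, 0.4, 0.3]
opening: -0.0001
finger_force: 0.0
[-1.144e+00  3.480e-01  2.140e-01  2.000e-03  2.540e+00 -2.400e-02] [0.9743 0.2244 0.0044 0.0192] [ 0.201 -0.413  0.7  ]
time: 3.23
position: [0.2044, -0.4201, 0.5291]
ee_rot: [0.974, 0.224, 0.004, 0.019]
wrist_force: [0.2, -0.9, 0.4]
opening: 0.0004
finger_force: 0.0
[-1.143e+00  9.900e-02  1.081e+00  1.000e-03  1.922e+00 -2.500e-02] [0.9743 0.2244 0.0044 0.0191] [ 0.204 -0.42   0.529]
```

Tilt gained at the reach limit persists, so I can build up forward tilt in steps. I'll swing to the box's azimuth first, so that the tilt points into the box, and turn so the fingers lie side by side.

```bash

python3 -m jog '[{"hand":1,"delta_pos":[0.035,-0.022,0],"turn":0.1},{"hand":1,"delta_pos":[0.07,-0.044,0],"turn":0.2},{"hand":1,"delta_pos":[0.105,-0.065,0],"turn":0.3},{"hand":1,"delta_pos":[0.14,-0.086,0],"turn":0.4},{"hand":1,"delta_pos":[0.175,-0.108,0],"turn":0.52}]'>/dev/null
python3 -c "
from cell import ctrl
from scipy.spatial.transform import Rotation as R
s=ctrl.state();r=R.from_quat(s['ee_rot']);print(s['q'].round(3),s['position'].round(3));print(r.as_matrix().round(3)); print(r.inv().apply([0.45-s['position'][0],-0.03-s['position'][1],0]))"
cat > st.py <<'E'
from cell import ctrl
from scipy.spatial.transform import Rotation as R
s=ctrl.state();r=R.from_quat(s['ee_rot']);print(round(s['time'],2),s['q'].round(3),s['position'].round(4),s['wrist_force'].round(1));print(r.as_matrix().round(3).tolist())
E
```

```text
[-0.711 -0.012  1.204 -0.015  1.914  0.895] [ 0.309 -0.257  0.527]
[[ 0.999 -0.041  0.018]
 [-0.041 -0.999 -0.034]
 [ 0.019  0.033 -0.999]]
[ 0.13192081 -0.23257853 -0.00515551]
```

```bash

python3 -m jog '[{"hand":1,"delta_pos":[0.02,-0.036,0],"turn":0},{"hand":1,"delta_pos":[0.04,-0.072,0],"turn":0},{"hand":1,"delta_pos":[0.06,-0.108,0],"turn":0},{"hand":1,"delta_pos":[0.08,-0.144,0],"turn":0},{"hand":1,"delta_pos":[0.1,-0.18,0],"turn":0}]'>/dev/null
python3 -m jog '[{"hand":1,"delta_pos":[0,-0.03,-0.03],"turn":0},{"hand":1,"delta_pos":[0,-0.05,-0.06],"turn":0},{"hand":1,"delta_pos":[0,-0.05,-0.1],"turn":0},{"hand":1,"delta_pos":[0,-0.05,-0.14],"turn":0},{"hand":1,"delta_pos":[0,-0.05,-0.18],"turn":0}]'>/dev/null
python3 st.py
python3 -m jog '[{"hand":1,"delta_pos":[0,0,-0.04],"turn":0},{"hand":1,"delta_pos":[0,0,-0.08],"turn":0},{"hand":1,"delta_pos":[0,0,-0.12],"turn":0},{"hand":1,"delta_pos":[0,0,-0.16],"turn":0},{"hand":1,"delta_pos":[0,0,-0.2],"turn":0}]'>/dev/null
python3 st.py
python3 -m jog '[{"hand":1,"delta_pos":[0,0,-0.04],"turn":0},{"hand":1,"delta_pos":[0,0,-0.08],"turn":0},{"hand":1,"delta_pos":[0,0,-0.12],"turn":0},{"hand":1,"delta_pos":[0,0,-0.16],"turn":0},{"hand":1,"delta_pos":[0,0,-0.2],"turn":0}]'>/dev/null
python3 st.py
```

```text
4.48 [-0.065  0.216  0.458 -0.05   2.445  1.502] [ 0.4131 -0.0263  0.6933] [ 1.1 -0.6  2. ]
[[0.999, -0.035, 0.021], [-0.034, -0.999, -0.033], [0.022, 0.033, -0.999]]
4.9 [-0.058  0.258  0.214 -0.068  2.626  1.489] [ 0.377  -0.0217  0.7372] [-0.1  0.6 -0.4]
[[0.999, -0.037, 0.04], [-0.035, -0.999, -0.036], [0.042, 0.034, -0.999]]
5.32 [-0.053  0.226  0.214 -0.072  2.625  1.49 ] [ 0.358  -0.0193  0.749 ] [ 0.3  0.1 -0.4]
[[0.997, -0.037, 0.073], [-0.034, -0.999, -0.04], [0.074, 0.037, -0.997]]
```

```bash

python3 -m jog '[{"hand":1,"delta_pos":[-0.4,0,-0.4],"turn":0},{"hand":1,"delta_pos":[-0.4,0,-0.4],"turn":0},{"hand":1,"delta_pos":[-0.4,0,-0.4],"turn":0},{"hand":1,"delta_pos":[-0.4,0,-0.4],"turn":0},{"hand":1,"delta_pos":[-0.4,0,-0.4],"turn":0}]'>/dev/null
python3 st.py
python3 -m jog '[{"hand":1,"delta_pos":[-0.4,0,-0.4],"turn":0}]'>/dev/null
python3 st.py
python3 -m jog '[{"hand":1,"delta_pos":[-0.4,0,-0.4],"turn":0}]'>/dev/null
python3 st.py
```

```text
5.73 [-0.074  0.152  0.214 -0.08   2.625  1.459] [ 0.3114 -0.0248  0.7739] [-1.2  0.6 -0.4]
[[0.989, -0.038, 0.145], [-0.031, -0.998, -0.05], [0.147, 0.045, -0.988]]
5.82 [-0.076  0.127  0.22  -0.085  2.622  1.451] [ 0.2966 -0.0253  0.7805] [ 2.   0.1 -0.2]
[[0.985, -0.038, 0.167], [-0.029, -0.998, -0.055], [0.169, 0.049, -0.984]]
5.9 [-0.079  0.09   0.217 -0.09   2.624  1.443] [ 0.2719 -0.0248  0.7915] [-0.3  1.   0.7]
[[0.978, -0.039, 0.203], [-0.028, -0.998, -0.06], [0.205, 0.054, -0.977]]
```

```bash

python3 -m jog '[{"hand":1,"delta_pos":[-0.4,0,-0.36],"turn":0}]'>/dev/null
python3 -m jog '[{"hand":1,"delta_pos":[-0.4,0,-0.36],"turn":0}]'>/dev/null
python3 -m jog '[{"hand":1,"delta_pos":[-0.4,0,-0.36],"turn":0}]'>/dev/null
python3 -m jog '[{"hand":1,"delta_pos":[-0.4,0,-0.36],"turn":0}]'>/dev/null
python3 -m jog '[{"hand":1,"delta_pos":[-0.4,0,-0.36],"turn":0}]'>/dev/null
python3 -m jog '[{"hand":1,"delta_pos":[-0.4,0,-0.36],"turn":0}]'>/dev/null
python3 st.py
```

```text
6.4 [-0.099 -0.116  0.214 -0.128  2.625  1.382] [ 0.1313 -0.0227  0.8341] [-0.2 -0.2 -0.3]
[[0.918, -0.053, 0.394], [-0.014, -0.995, -0.102], [0.397, 0.089, -0.913]]
```

```bash

python3 -m jog '[{"hand":1,"delta_pos":[-0.4,-0.1,-0.36],"turn":0}]'>/dev/null
python3 -m jog '[{"hand":1,"delta_pos":[-0.4,-0.1,-0.36],"turn":0}]'>/dev/null
python3 st.py
python3 -m jog '[{"hand":1,"delta_pos":[-0.4,-0.1,-0.36],"turn":0}]'>/dev/null
python3 -m jog '[{"hand":1,"delta_pos":[-0.4,-0.1,-0.36],"turn":0}]'>/dev/null
python3 st.py
```

```text
6.57 [-0.197 -0.184  0.214 -0.041  2.625  1.362] [ 0.0855 -0.0124  0.8415] [ 0.2 -1.1 -0.5]
[[0.889, -0.053, 0.454], [-0.002, -0.994, -0.112], [0.457, 0.098, -0.884]]
6.73 [-0.214 -0.252  0.214 -0.027  2.625  1.361] [ 0.0395 -0.0013  0.8457] [ 0.3 -0.1  0.3]
[[0.857, -0.062, 0.511], [0.003, -0.992, -0.125], [0.515, 0.108, -0.85]]
```

```bash

python3 -m jog '[{"hand":1,"delta_pos":[-0.4,0,-0.36],"turn":0}]'>/dev/null
python3 -m jog '[{"hand":1,"delta_pos":[-0.4,0,-0.36],"turn":0}]'>/dev/null
python3 st.py
python3 -m jog '[{"hand":1,"delta_pos":[-0.4,0,-0.36],"turn":0}]'>/dev/null
python3 -m jog '[{"hand":1,"delta_pos":[-0.4,0,-0.36],"turn":0}]'>/dev/null
python3 st.py
python3 -m jog '[{"hand":1,"delta_pos":[-0.4,0,-0.36],"turn":0}]'>/dev/null
python3 -m jog '[{"hand":1,"delta_pos":[-0.4,0,-0.36],"turn":0}]'>/dev/null
python3 st.py
```

```text
6.9 [-0.155 -0.318  0.214 -0.101  2.625  1.345] [-0.0096 -0.0037  0.8467] [ 0.3  0.9 -0.6]
[[0.822, -0.07, 0.565], [0.011, -0.99, -0.138], [0.569, 0.12, -0.814]]
7.07 [-0.128 -0.385  0.214 -0.148  2.625  1.32 ] [-0.0584 -0.0054  0.8443] [0.8 0.1 0.5]
[[0.785, -0.078, 0.615], [0.021, -0.988, -0.153], [0.62, 0.133, -0.774]]
7.23 [-0.115 -0.453  0.214 -0.188  2.625  1.29 ] [-0.1071 -0.0073  0.8386] [-0.5  0.2  0.6]
[[0.744, -0.09, 0.662], [0.031, -0.985, -0.169], [0.667, 0.147, -0.73]]
```

```bash

python3 -m jog '[{"hand":1,"delta_pos":[-0.4,0.1,-0.36],"turn":0}]'>/dev/null
python3 -m jog '[{"hand":1,"delta_pos":[-0.4,0.1,-0.36],"turn":0}]'>/dev/null
python3 st.py
python3 -m jog '[{"hand":1,"delta_pos":[-0.4,0.1,-0.36],"turn":0}]'>/dev/null
python3 -m jog '[{"hand":1,"delta_pos":[-0.4,0.1,-0.36],"turn":0}]'>/dev/null
python3 -m jog '[{"hand":1,"delta_pos":[-0.4,0.1,-0.36],"turn":0}]'>/dev/null
python3 -m jog '[{"hand":1,"delta_pos":[-0.4,0.1,-0.36],"turn":0}]'>/dev/null
python3 st.py
python3 -m jog '[{"hand":1,"delta_pos":[-0.4,0.1,-0.36],"turn":0}]'>/dev/null
python3 -m jog '[{"hand":1,"delta_pos":[-0.4,0.1,-0.36],"turn":0}]'>/dev/null
python3 st.py
```

```text
7.4 [-0.07  -0.519  0.214 -0.285  2.625  1.231] [-0.1573 -0.0242  0.8289] [-0.2 -0.1  0.7]
[[0.704, -0.105, 0.702], [0.041, -0.981, -0.188], [0.709, 0.161, -0.687]]
7.73 [-0.017 -0.655  0.214 -0.462  2.625  1.086] [-0.2577 -0.0582  0.797 ] [ 0.1 -0.7  0.2]
[[0.626, -0.143, 0.767], [0.064, -0.97, -0.233], [0.778, 0.195, -0.598]]
7.9 [-1.000e-03 -7.230e-01  2.140e-01 -5.530e-01  2.625e+00  1.000e+00] [-0.3077 -0.0752  0.7742] [-0.6 -0.7  1.4]
[[0.589, -0.167, 0.791], [0.076, -0.963, -0.26], [0.805, 0.213, -0.554]]
```

```bash

python3 -m jog '[{"hand":1,"delta_pos":[-0.4,0,-0.36],"turn":0}]'>/dev/null
python3 -m jog '[{"hand":1,"delta_pos":[-0.4,0,-0.36],"turn":0}]'>/dev/null
python3 st.py
cat > w2t.py <<'E'
import sys
from cell import ctrl
from scipy.spatial.transform import Rotation as R
import numpy as np
s=ctrl.state(); d=np.array(eval(sys.argv[1]))
if len(sys.argv)<3: d=d-s['position']
print(R.from_quat(s['ee_rot']).inv().apply(d).round(4), np.linalg.norm(d)/.0417)
E
python3 w2t.py '[0.0,-0.06,0.85]'
python3 - <<'E'
from h import *
P=atz("top",286,229,.087)
L=atz("top",253.1,154.5,.215);Rr=atz("top",389.8,163.5,.215)
y=(L-Rr); print(L,Rr,np.linalg.norm(y)); yaw=np.arctan2(-y[0],y[1]); print("yaw",yaw)
c,s=np.cos(yaw),np.sin(yaw)
O=P[:2]-np.array([[c,-s],[s,c]])@[-.24,.1]; print("origin via post",O)
b=lambda x,y,z:np.r_[O+np.array([[c,-s],[s,c]])@[x,y],z]
print("marks in box",[(np.array([[c,s],[-s,c]])@(q[:2]-O)).round(4) for q in (L,Rr)])
# rail height: scene+top yellow
for h in (0,.01,.02,.03,.04):
    print(h,"top rail front edge ctr",proj("top",b(-.033,0,.112+h)).round(1),"ends",proj("top",b(-.033,.175,.112+h)).round(1),proj("top",b(-.033,-.175,.112+h)).round(1),"scene rail top ends",proj("scene",b(-.004,.175,.116+h)).round(1),proj("scene",b(-.004,-.175,.116+h)).round(1),proj("scene",b(-.037,-.175,.108+h)).round(1))
# pane top
for h in (0,.02,.035): print(proj("top",b(0,.189,.265+h)).round(1),proj("top",b(0,-.189,.265+h)).round(1))
im=cv2.imread("pics/scene0.png"); cv2.imwrite("pics/rail.png",cv2.resize(im[160:300,260:440],None,fx=4,fy=4,interpolation=2))
E
```

```text
8.07 [-0.012 -0.792  0.214 -0.607  2.625  0.927] [-0.3556 -0.079   0.7488] [-0.4  1.2 -0.6]
[[0.55, -0.197, 0.812], [0.089, -0.952, -0.291], [0.83, 0.233, -0.506]]
[ 0.2814 -0.0645  0.2319] 8.878954602407951
[0.69539154 0.16507694 0.215     ] [ 0.67025216 -0.24330432  0.215     ] 0.4091543067288769
yaw -0.06148101403630168
origin via post [ 0.71555858 -0.04215313]
marks in box [array([-0.0329,  0.2056]), array([-0.0329, -0.2036])]
0 top rail front edge ctr [321.5 166.1] ends [267.1 162.5] [376.2 169.7] scene rail top ends [394.6 227.6] [281.9 257.1] [279.5 248.7]
0.01 top rail front edge ctr [321.6 165.4] ends [266.7 161.8] [376.6 169.1] scene rail top ends [394.9 225.9] [281.6 255.5] [279.2 247.1]
0.02 top rail front edge ctr [321.6 164.8] ends [266.4 161.1] [376.9 168.4] scene rail top ends [395.3 224.2] [281.4 253.9] [279.  245.5]
0.03 top rail front edge ctr [321.6 164.1] ends [266.  160.5] [377.3 167.8] scene rail top ends [395.7 222.5] [281.1 252.3] [278.7 243.9]
0.04 top rail front edge ctr [321.6 163.5] ends [265.7 159.8] [377.7 167.2] scene rail top ends [396.1 220.7] [280.8 250.7] [278.4 242.2]
[257.4 139.9] [387.8 148.4]
[256.5 138.1] [388.8 146.7]
[255.8 136.7] [389.6 145.4]
```

View pics/rail.png

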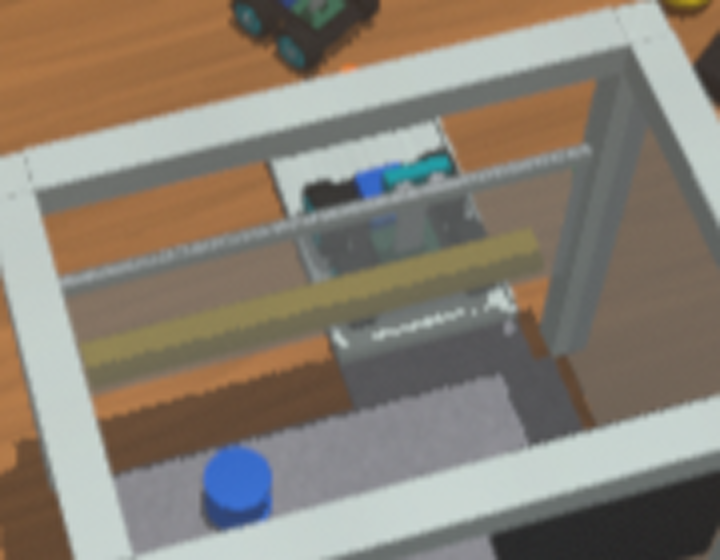

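The scene crop shows the yellow rail behind the pane, running from about (281,251) to (396,223) in the full image. That puts the sash at about 20–30 mm. The tool is tilted about 60° forward, so I'll bring it back over and turn it level.

```bash

python3 -m jog '[{"hand":1,"delta_pos":[0.031,-0.007,0.026],"turn":0},{"hand":1,"delta_pos":[0.062,-0.014,0.052],"turn":0},{"hand":1,"delta_pos":[0.094,-0.021,0.077],"turn":0},{"hand":1,"delta_pos":[0.125,-0.028,0.103],"turn":0},{"hand":1,"delta_pos":[0.156,-0.036,0.129],"turn":0}]'|head -2
python3 -m jog '[{"hand":1,"delta_pos":[0.031,-0.007,0.026],"turn":0},{"hand":1,"delta_pos":[0.062,-0.014,0.052],"turn":0},{"hand":1,"delta_pos":[0.094,-0.021,0.077],"turn":0},{"hand":1,"delta_pos":[0.125,-0.028,0.103],"turn":0},{"hand":1,"delta_pos":[0.125,-0.028,0.103],"turn":0}]'|head -2
python3 st.py;python3 w2t.py '[0.4,-0.12,0.7]'
```

```text
time: 8.48
position: [-0.1553, -0.0679, 0.8052]
time: 8.9
position: [0.0116, -0.0609, 0.8481]
8.9 [-0.097 -0.64   0.803 -0.23   1.958  1.337] [ 0.0116 -0.0609  0.8481] [ 0.7 -0.6 -0.7]
[[0.563, -0.193, 0.804], [0.088, -0.953, -0.29], [0.822, 0.234, -0.52]]
[ 0.0918 -0.0532  0.4062] 10.067839081258382
```

```bash

python3 -m jog '[{"hand":1,"delta_pos":[0.009,-0.005,0.04],"turn":0.07},{"hand":1,"delta_pos":[0.018,-0.01,0.08],"turn":0.14},{"hand":1,"delta_pos":[0.027,-0.016,0.12],"turn":0.21},{"hand":1,"delta_pos":[0.036,-0.021,0.16],"turn":0.267},{"hand":1,"delta_pos":[0.045,-0.026,0.2],"turn":0.267}]'|head -2
python3 st.py;python3 w2t.py '[0.42,-0.13,0.65]';python3 w2t.py '[0,0,-0.25]' 1
```

```text
time: 9.32
position: [0.1945, -0.0905, 0.7784]
9.32 [ 0.046 -0.612  1.234 -0.337  1.52   1.792] [ 0.1945 -0.0905  0.7784] [-0.5 -1.7  0.4]
[[0.479, -0.338, 0.81], [-0.169, -0.941, -0.293], [0.861, 0.004, -0.508]]
[ 0.0041 -0.0397  0.2594] 6.293909631177977
[-0.2153 -0.001   0.127 ] 5.995203836930456
```

```bash

python3 -m jog '[{"hand":1,"delta_pos":[0.001,-0.008,0.04],"turn":0},{"hand":1,"delta_pos":[0.002,-0.016,0.08],"turn":0},{"hand":1,"delta_pos":[0.003,-0.024,0.12],"turn":0},{"hand":1,"delta_pos":[0.003,-0.03,0.16],"turn":0},{"hand":1,"delta_pos":[0.004,-0.039,0.2],"turn":0}]'|head -2
python3 -m jog '[{"hand":1,"delta_pos":[-0.036,0,0.021],"turn":0},{"hand":1,"delta_pos":[-0.072,0,0.042],"turn":0},{"hand":1,"delta_pos":[-0.108,0,0.063],"turn":0},{"hand":1,"delta_pos":[-0.144,0,0.084],"turn":0},{"hand":1,"delta_pos":[-0.18,0,0.105],"turn":0}]'|head -2
python3 st.py;python3 w2t.py '[0.52,-0.1,0.2]';python3 w2t.py '[0.56,-0.1,0.08]'
```

```text
time: 9.73
position: [0.275, -0.0696, 0.7096]
time: 10.15
position: [0.2553, -0.0897, 0.5074]
10.15 [ 0.259 -0.749  1.968 -0.574  1.112  2.19 ] [ 0.2553 -0.0897  0.5074] [-1.   0.1 -0.6]
[[0.532, -0.337, 0.777], [-0.161, -0.941, -0.298], [0.831, 0.034, -0.555]]
[-0.1132 -0.0898  0.3792] 9.731044255294556
[-0.1917 -0.1074  0.4768] 12.589732334848083
```

```bash
python3 w2t.py '[0.53,-0.12,0.42]'
python3 -m jog '[{"hand":1,"delta_pos":[0.008,0,0.04],"turn":0},{"hand":1,"delta_pos":[0.016,0,0.08],"turn":0},{"hand":1,"delta_pos":[0.024,0,0.12],"turn":0},{"hand":1,"delta_pos":[0.032,-0.02,0.16],"turn":0},{"hand":1,"delta_pos":[0.04,-0.03,0.2],"turn":0}]'|head -2
python3 st.py;python3 w2t.py '[0.54,-0.12,0.36]';python3 w2t.py '[0,0,-0.1]' 1
```

```text
[ 0.0782 -0.067   0.2709] 6.950256154125802
time: 10.57
position: [0.3718, -0.106, 0.4581]
10.57 [-0.191 -0.55   2.067 -0.223  0.654  1.8  ] [ 0.3718 -0.106   0.4581] [-0.2  0.5  0.1]
[[0.528, -0.325, 0.785], [-0.154, -0.945, -0.288], [0.835, 0.032, -0.549]]
[ 0.009  -0.0446  0.1898] 4.681336679443935
[-0.0835 -0.0032  0.0549] 2.3980815347721824
```

```bash

python3 -m jog '[{"hand":1,"delta_pos":[0.002,-0.009,0.04],"turn":0},{"hand":1,"delta_pos":[0.004,-0.018,0.08],"turn":0},{"hand":1,"delta_pos":[0.006,-0.027,0.12],"turn":0},{"hand":1,"delta_pos":[0.008,-0.036,0.16],"turn":0},{"hand":1,"delta_pos":[0.009,-0.045,0.19],"turn":0}]'|head -2
python3 st.py;python3 w2t.py '[0.57,-0.11,0.1]'
```

```text
time: 10.98
position: [0.542, -0.1167, 0.356]
10.98 [-0.118 -0.163  2.124 -0.745  0.282  2.385] [ 0.542  -0.1167  0.356 ] [-0.5 -1.1  2.2]
[[0.535, -0.32, 0.782], [-0.152, -0.947, -0.283], [0.831, 0.033, -0.555]]
[-0.1989 -0.0236  0.162 ] 6.177317741952289
```

```bash
cat > fk.py <<'E'
import numpy as np
from scipy.optimize import least_squares
from scipy.spatial.transform import Rotation as R
D=[([-1.138,.32,1.565,0,1.257,-.02],[.252,-.517,.214]),([-1.14,.419,.214,.001,2.484,-.022],[.226,-.4645,.6664]),([-1.144,.348,.214,.002,2.54,-.024],[.2008,-.4128,.7005]),
([-.065,.216,.458,-.05,2.445,1.502],[.4131,-.0263,.6933]),([-.099,-.116,.214,-.128,2.625,1.382],[.1313,-.0227,.8341]),([-.012,-.792,.214,-.607,2.625,.927],[-.3556,-.079,.7488]),
([-.097,-.64,.803,-.23,1.958,1.337],[.0116,-.0609,.8481]),([.259,-.749,1.968,-.574,1.112,2.19],[.2553,-.0897,.5074]),([-.118,-.163,2.124,-.745,.282,2.385],[.542,-.1167,.356]),([-.191,-.55,2.067,-.223,.654,1.8],[.3718,-.106,.4581])]
Rx=lambda ax,a:R.from_euler(ax,a)
def fk(q,p):
    a,zs,L1,e,L2,T=p
    r1=Rx('z',q[0]); r2=r1*Rx('y',q[1]); r3=r2*Rx('y',q[2]); r5=r3*Rx('z',q[3])*Rx('y',q[4]); r6=r5*Rx('z',q[5])
    return np.array([0,0,zs])+r1.apply([a,0,0])+r2.apply([0,0,L1])+r3.apply([e,0,L2])+r6.apply([0,0,T]), r6
f=lambda p:np.concatenate([fk(q,p)[0]-x for q,x in D])
s=least_squares(f,[0,.35,.35,0,.35,.25]); P=s.x
if __name__=="__main__":
    print(P.round(4),abs(s.fun).max())
    lo=np.array([-3.1,-.83,.22,-1.33,.06,-2.55]);hi=np.array([3.1,2,2.6,4.48,2.62,2.55])
    print(fk(D[8][0],P)[1].as_matrix().round(2).tolist())
    for x,y,z in [(.56,-.11,.08),(.675,-.13,.08),(.675,-.13,.20),(.6,-.13,.2)]:
      for q4 in (0,np.pi):
        for tilt in (45,56,65,75,85):
            t=np.radians(tilt);az=-.1
            zt=np.array([np.sin(t)*np.cos(az),np.sin(t)*np.sin(az),-np.cos(t)])
            g=lambda q:np.r_[fk(q,P)[0]-[x,y,z],.3*(fk(q,P)[1].apply([0,0,1])-zt)]
            b=min((least_squares(g,np.clip([-.1,a,1.8,q4,c,0],lo,hi),bounds=(lo,hi)) for a in (0,.6) for c in (.3,.8)),key=lambda s:s.cost)
            print((x,z),tilt,q4>1,b.cost<1e-8,b.x.round(2) if b.cost<1e-8 else "")
E
python3 fk.py
```

```text
[0.0066 0.1393 0.5777 0.0241 0.4164 0.3183] 0.010910941797457257
[[0.32, 0.53, 0.78], [0.95, -0.15, -0.28], [-0.03, 0.83, -0.55]]
(0.56, 0.08) 45 False True [-0.25  0.31  2.37  2.81  0.34 -1.5 ]
(0.56, 0.08) 56 False True [-0.27  0.41  2.5   2.93  0.75  1.17]
(0.56, 0.08) 65 False True [-0.29  0.55  2.59  2.95  1.14 -0.96]
(0.56, 0.08) 75 False False 
(0.56, 0.08) 85 False False 
(0.56, 0.08) 45 True True [-0.25  0.31  2.37  2.81  0.34 -0.87]
(0.56, 0.08) 56 True True [-0.27  0.41  2.5   2.93  0.75  0.13]
(0.56, 0.08) 65 True True [-0.29  0.55  2.59  2.95  1.14 -0.12]
(0.56, 0.08) 75 True False 
(0.56, 0.08) 85 True False 
(0.675, 0.08) 45 False True [-0.23  0.44  2.11  2.67  0.21 -1.93]
(0.675, 0.08) 56 False True [-0.25  0.49  2.23  2.92  0.57 -1.87]
(0.675, 0.08) 65 False True [-0.26  0.58  2.32  2.96  0.89  0.52]
(0.675, 0.08) 75 False True [-0.26  0.7   2.38  2.98  1.25 -2.2 ]
(0.675, 0.08) 85 False True [-0.27  0.85  2.4   2.98  1.59 -2.12]
(0.675, 0.08) 45 True True [-0.23  0.44  2.11  2.67  0.21 -2.13]
(0.675, 0.08) 56 True True [-0.25  0.49  2.23  2.92  0.57 -0.42]
(0.675, 0
[... 755 characters left out ...]
0.89 -0.26]
(0.675, 0.2) 85 True True [-0.27  0.53  2.37  2.97  1.25 -1.09]
(0.6, 0.2) 45 False True [-0.28  0.14  2.13  0.93  0.16  0.75]
(0.6, 0.2) 56 False True [-0.3   0.16  2.27  2.57  0.3  -2.25]
(0.6, 0.2) 65 False True [-0.31  0.22  2.37  2.8   0.61  0.65]
(0.6, 0.2) 75 False True [-0.33  0.34  2.47  2.88  0.99  2.49]
(0.6, 0.2) 85 False True [-0.33  0.51  2.54  2.91  1.39 -2.44]
(0.6, 0.2) 45 True True [-0.28  0.14  2.13  0.93  0.16  0.53]
(0.6, 0.2) 56 True True [-0.3   0.16  2.27  2.57  0.3  -1.79]
(0.6, 0.2) 65 True True [-0.31  0.22  2.37  2.8   0.61  0.27]
(0.6, 0.2) 75 True True [-0.33  0.34  2.47  2.88  0.99  1.07]
(0.6, 0.2) 85 True True [-0.33  0.51  2.54  2.91  1.39  0.4 ]
```

The rail region needs the wrist flipped (q4 ≈ π). It can get there continuously by swinging right, lowering, and coming back.

```bash
python3 w2t.py '[-0.06,-0.24,0]' 1
python3 -m jog '[{"hand":1,"delta_pos":[0.001,0.04,0.004],"turn":0},{"hand":1,"delta_pos":[0.002,0.08,0.008],"turn":0},{"hand":1,"delta_pos":[0.003,0.12,0.012],"turn":0},{"hand":1,"delta_pos":[0.004,0.16,0.016],"turn":0},{"hand":1,"delta_pos":[0.005,0.2,0.02],"turn":0}]'|head -2
python3 st.py
python3 -m jog '[{"hand":1,"delta_pos":[0,0.025,0],"turn":0},{"hand":1,"delta_pos":[0,0.05,0],"turn":0},{"hand":1,"delta_pos":[0,0.05,0],"turn":0}]'|head -2
python3 st.py; python3 w2t.py '[0,0,-0.15]' 1
```

```text
[0.0043 0.2465 0.021 ] 5.9325260800254105
time: 11.4
position: [0.5232, -0.1775, 0.3496]
11.4 [-0.357 -0.168  2.132  0.074  0.214  1.453] [ 0.5232 -0.1775  0.3496] [ 0.5  0.  -0.3]
[[0.549, -0.313, 0.775], [-0.156, -0.949, -0.273], [0.821, 0.029, -0.57]]
time: 11.65
position: [0.5092, -0.2173, 0.3492]
11.65 [-0.508 -0.163  2.125  0.551  0.266  0.903] [ 0.5092 -0.2173  0.3492] [-0.   0.4 -0. ]
[[0.553, -0.313, 0.772], [-0.158, -0.949, -0.272], [0.818, 0.028, -0.575]]
[-0.1227 -0.0043  0.0862] 3.597122302158273
```

```bash

python3 -m jog '[{"hand":1,"delta_pos":[-0.025,0.01,0.017],"turn":0},{"hand":1,"delta_pos":[-0.05,0.02,0.034],"turn":0},{"hand":1,"delta_pos":[-0.075,0.02,0.051],"turn":0},{"hand":1,"delta_pos":[-0.1,0.02,0.068],"turn":0},{"hand":1,"delta_pos":[-0.123,0.02,0.086],"turn":0}]'|head -2
python3 st.py
python3 -m jog '[{"hand":1,"delta_pos":[-0.025,0,0.017],"turn":0},{"hand":1,"delta_pos":[-0.04,0,0.028],"turn":0},{"hand":1,"delta_pos":[-0.04,0,0.028],"turn":0}]'|head -2
python3 st.py; python3 w2t.py '[0.6,-0.14,0.09]';python3 w2t.py '[0.6752,-0.13,0.09]'
```

```text
time: 12.07
position: [0.5098, -0.2244, 0.2863]
12.07 [-0.553 -0.083  2.244  1.428  0.199 -0.013] [ 0.5098 -0.2244  0.2863] [-0.3  0.4  0.1]
[[0.547, -0.297, 0.782], [-0.156, -0.955, -0.254], [0.822, 0.017, -0.569]]
time: 12.32
position: [0.5117, -0.2216, 0.2506]
12.32 [-0.555 -0.027  2.306  1.965  0.227 -0.563] [ 0.5117 -0.2216  0.2506] [ 0.8 -0.1 -0.8]
[[0.547, -0.288, 0.786], [-0.156, -0.957, -0.243], [0.823, 0.011, -0.569]]
[-0.0965 -0.1053  0.1409] 4.809830173693015
[-0.0569 -0.1365  0.1975] 5.917694796760418
```

```bash

python3 -m jog '[{"hand":1,"delta_pos":[-0.025,-0.01,0.02],"turn":0},{"hand":1,"delta_pos":[-0.05,-0.025,0.045],"turn":0},{"hand":1,"delta_pos":[-0.075,-0.045,0.08],"turn":0},{"hand":1,"delta_pos":[-0.096,-0.075,0.11],"turn":0},{"hand":1,"delta_pos":[-0.1,-0.105,0.141],"turn":0}]'|head -2
python3 st.py;python3 w2t.py '[0.6,-0.14,0.085]'
python3 - <<'E'
from h import *
from cell import ctrl
im=ctrl.read_camera("wrist"); cv2.imwrite("pics/w1.png",im)
O=np.array([.7156,-.0422]);c,s=.9981,-.0614
b=lambda x,y,z:np.r_[O+np.array([[c,-s],[s,c]])@[x,y],z]
for h in (0.0,.02,.03): print(h,proj("wrist",b(-.029,-.07,.1+h)).round(1),proj("wrist",b(-.029,.17,.1+h)).round(1),proj("wrist",b(-.029,-.17,.1+h)).round(1))
print("mark",proj("wrist",b(-.033,-.205,.215)),proj("wrist",b(-.24,.1,.087)))
E
```

```text
time: 12.73
position: [0.5479, -0.1824, 0.1768]
12.73 [-0.398  0.149  2.398  2.881  0.385 -1.391] [ 0.5479 -0.1824  0.1768] [0.7 0.4 0.6]
[[0.541, -0.279, 0.794], [-0.16, -0.96, -0.228], [0.826, -0.003, -0.564]]
[-0.0544 -0.0549  0.0834] 2.7263398797608778
0.0 [221.3 188.8] [ 47.8 222.6] [315.4 172.9]
0.02 [216.6 175.1] [ 39.  212.4] [315.  158.7]
0.03 [214.2 167.8] [ 34.6 207. ] [314.8 151. ]
mark [355.40488218  70.53476201] [ 65.73156251 406.04272113]
```

View pics/w1.png

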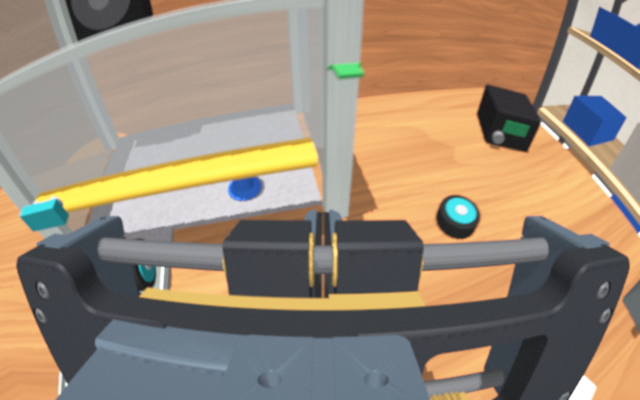

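The wrist view shows the rail from (60,203) to (316,166), the right green tab at (347,72) and the closed fingers at (322,225). The projection agrees to a few mm and puts the sash at about 5–10 mm. I'll go under the rail.

```bash
python3 w2t.py '[0.6,-0.135,0.065]'
python3 -m jog '[{"hand":1,"delta_pos":[-0.025,-0.02,0.03],"turn":0},{"hand":1,"delta_pos":[-0.05,-0.04,0.06],"turn":0},{"hand":1,"delta_pos":[-0.072,-0.059,0.09],"turn":0},{"hand":1,"delta_pos":[-0.072,-0.059,0.09],"turn":0},{"hand":1,"delta_pos":[-0.072,-0.059,0.09],"turn":0}]'|head -2
python3 st.py;python3 w2t.py '[0.672,-0.13,0.065]'
```

```text
[-0.0679 -0.0579  0.092 ] 3.0741060061109104
time: 13.2
position: [0.5972, -0.1324, 0.064]
13.2 [-0.207  0.472  2.448  3.223  0.745 -1.586] [ 0.5972 -0.1324  0.064 ] [ 0.8 -0.8 -0. ]
[[0.546, -0.274, 0.792], [-0.16, -0.962, -0.222], [0.823, -0.005, -0.569]]
[ 0.0412 -0.0227  0.0582] 1.7943644721200553
```

```bash

python3 -m jog '[{"hand":1,"delta_pos":[0.02,-0.011,0.029],"turn":0},{"hand":1,"delta_pos":[0.041,-0.022,0.058],"turn":0},{"hand":1,"delta_pos":[0.041,-0.022,0.058],"turn":0}]'
python3 st.py;python3 w2t.py '[0,0,0.1]' 1
python3 - <<'E'
from h import *
cv2.imwrite("pics/w2.png",ctrl.read_camera("wrist")[60:340,100:560])
E
```

```text
time: 13.45
position: [0.6796, -0.1337, 0.0779]
ee_rot: [0.871, -0.124, 0.471, 0.063]
wrist_force: [1.4, 0.4, 2.0]
opening: 0.0007
finger_force: 0.0
13.45 [-0.167  0.501  2.266  3.297  0.62  -1.63 ] [ 0.6796 -0.1337  0.0779] [1.4 0.4 2. ]
[[0.525, -0.276, 0.805], [-0.156, -0.961, -0.227], [0.836, -0.007, -0.548]]
[ 0.0836 -0.0007 -0.0548] 2.3980815347721824
```

View pics/w2.png

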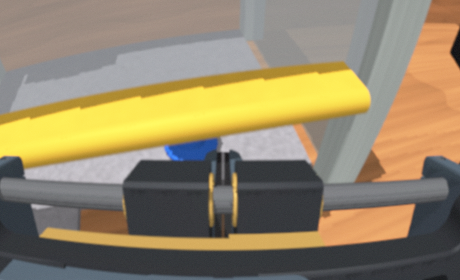

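```bash
python3 - <<'E'
from h import *
from scipy.spatial.transform import Rotation as R
s=ctrl.state(); r=R.from_quat(s['ee_rot'])
print(s['position'],s['time'])
for d in ([0,0,0],[.016,0,0],[-.016,0,0],[.016,0,-.02],[.01,0,0]): print(d,proj("wrist",s['position']+r.apply(d)).round(1)-[100,60])
O=np.array([.7156,-.0422]);c,sn=.9981,-.0614
b=lambda x,y,z:np.r_[O+np.array([[c,-sn],[sn,c]])@[x,y],z]
for h in (0,.01,.02): print(h,[ (proj("wrist",b(x,y,z+h))-[100,60]).round(1).tolist() for x,y,z in ((-.037,-.09,.108),(-.031,-.09,.1),(-.037,-.175,.108),(-.029,-.175,.1),(-.029,-.175,.116))])
print(np.array([[c,sn],[-sn,c]])@(s['position'][:2]-O))
E
```

```text
[ 0.67588577 -0.13347732  0.07600775] 13.5
[0, 0, 0] [222.3 178.8]
[0.016, 0, 0] [222.3 153. ]
[-0.016, 0, 0] [222.4 203. ]
[0.016, 0, -0.02] [222.3 164.2]
[0.01, 0, 0] [222.3 162.8]
0 [[216.3, 148.5], [214.4, 149.9], [359.5, 122.9], [349.5, 123.1], [356.8, 103.7]]
0.01 [[215.9, 135.0], [213.9, 137.3], [364.5, 110.3], [354.0, 111.2], [361.5, 90.4]]
0.02 [[215.4, 120.1], [213.3, 123.5], [369.8, 96.8], [358.6, 98.5], [366.4, 76.2]]
[-0.03403434 -0.09354234]
```

```bash

python3 -m jog '[{"hand":1,"delta_pos":[0.004,0,-0.003],"turn":0},{"hand":1,"delta_pos":[0.008,0,-0.006],"turn":0},{"hand":1,"delta_pos":[0.013,0,-0.009],"turn":0},{"hand":1,"delta_pos":[0.017,0,-0.011],"turn":0},{"hand":1,"delta_pos":[0.021,0,-0.014],"turn":0}]'
python3 -m jog '[{"hand":1,"delta_pos":[0.004,0,-0.003],"turn":0},{"hand":1,"delta_pos":[0.008,0,-0.006],"turn":0},{"hand":1,"delta_pos":[0.013,0,-0.009],"turn":0},{"hand":1,"delta_pos":[0.017,0,-0.011],"turn":0},{"hand":1,"delta_pos":[0.021,0,-0.014],"turn":0}]'
python3 st.py
```

```text
time: 13.92
position: [0.6712, -0.1325, 0.0959]
ee_rot: [0.875, -0.125, 0.464, 0.063]
wrist_force: [-0.3, 0.4, -0.5]
opening: 0.0005
finger_force: 0.0
time: 14.33
position: [0.6702, -0.132, 0.1182]
ee_rot: [0.876, -0.124, 0.461, 0.063]
wrist_force: [-3.6, 0.3, -3.5]
opening: 0.0007
finger_force: 2.5
14.33 [-0.167  0.397  2.241  3.342  0.47  -1.682] [ 0.6702 -0.132   0.1182] [-3.6  0.3 -3.5]
[[0.544, -0.276, 0.792], [-0.16, -0.961, -0.225], [0.824, -0.005, -0.567]]
```

```bash

python3 -m jog '[{"hand":1,"delta_pos":[0.005,0,-0.002],"turn":0},{"hand":1,"delta_pos":[0.01,0,-0.004],"turn":0},{"hand":1,"delta_pos":[0.015,0,-0.006],"turn":0},{"hand":1,"delta_pos":[0.019,0,-0.008],"turn":0},{"hand":1,"delta_pos":[0.023,0,-0.01],"turn":0}]'
python3 -m jog '[{"hand":1,"delta_pos":[0.005,0,-0.003],"turn":0},{"hand":1,"delta_pos":[0.01,0,-0.006],"turn":0},{"hand":1,"delta_pos":[0.015,0,-0.009],"turn":0},{"hand":1,"delta_pos":[0.019,0,-0.012],"turn":0},{"hand":1,"delta_pos":[0.023,0,-0.014],"turn":0}]'
python3 st.py
python3 - <<'E'
from h import *
cv2.imwrite("pics/w3.png",ctrl.read_camera("wrist")[40:320,100:560])
E
```

```text
time: 14.75
position: [0.6732, -0.1329, 0.1413]
ee_rot: [0.877, -0.124, 0.459, 0.063]
wrist_force: [-10.1, 1.4, -3.5]
opening: 0.0004
finger_force: 4.2
time: 15.17
position: [0.6741, -0.1332, 0.1678]
ee_rot: [0.878, -0.124, 0.459, 0.062]
wrist_force: [-9.8, 1.1, -3.1]
opening: 0.0007
finger_force: 4.5
15.17 [-0.169  0.305  2.178  3.428  0.314 -1.777] [ 0.6741 -0.1332  0.1678] [-9.8  1.1 -3.1]
[[0.548, -0.275, 0.79], [-0.161, -0.961, -0.223], [0.821, -0.005, -0.571]]
```

View pics/w3.png

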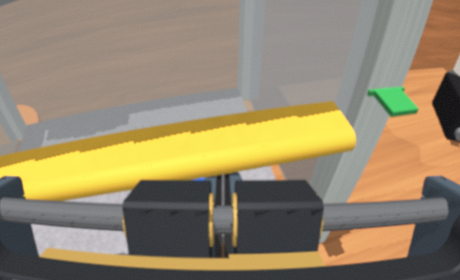

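Crop: the fingertip at (222,178) is now just under the rail's lower edge and the rail is rising. The green tab is at (395,100). The forward load is higher than needed, so I'll back off a little in x as I rise.

```bash

python3 -m jog '[{"hand":1,"delta_pos":[0.002,0,-0.002],"turn":0},{"hand":1,"delta_pos":[0.004,0,-0.005],"turn":0},{"hand":1,"delta_pos":[0.006,0,-0.007],"turn":0},{"hand":1,"delta_pos":[0.008,0,-0.01],"turn":0},{"hand":1,"delta_pos":[0.01,0,-0.012],"turn":0}]'
python3 -m jog '[{"hand":1,"delta_pos":[0.0015,0,-0.001],"turn":0},{"hand":1,"delta_pos":[0.003,0,-0.002],"turn":0},{"hand":1,"delta_pos":[0.0045,0,-0.003],"turn":0}]'
python3 st.py
```

```text
time: 15.63
position: [0.674, -0.1333, 0.1874]
ee_rot: [0.875, -0.124, 0.464, 0.063]
wrist_force: [0.2, -0.4, -2.5]
opening: 0.0002
finger_force: 1.3
time: 15.88
position: [0.6738, -0.1333, 0.1923]
ee_rot: [0.875, -0.124, 0.463, 0.063]
wrist_force: [-0.7, 0.0, -3.1]
opening: 0.0009
finger_force: 1.3
15.88 [-0.168  0.265  2.158  3.487  0.267 -1.838] [ 0.6738 -0.1333  0.1923] [-0.7  0.  -3.1]
[[0.539, -0.276, 0.795], [-0.159, -0.961, -0.226], [0.827, -0.005, -0.562]]
```

```bash

python3 -m jog '[{"hand":1,"delta_pos":[0.001,0,-0.0007],"turn":0},{"hand":1,"delta_pos":[0.002,0,-0.0014],"turn":0}]'|sed -n '1,2p;4p'
python3 -m jog '[{"hand":1,"delta_pos":[0.001,0,-0.0007],"turn":0},{"hand":1,"delta_pos":[0.002,0,-0.0014],"turn":0}]'|sed -n '1,2p;4p'
python3 -m jog '[{"hand":1,"delta_pos":[0.001,0,-0.0007],"turn":0},{"hand":1,"delta_pos":[0.002,0,-0.0014],"turn":0}]'|sed -n '1,2p;4p'
```

```text
time: 16.05
position: [0.6736, -0.1333, 0.1944]
wrist_force: [0.8, 0.1, -2.9]
time: 16.22
position: [0.6734, -0.1332, 0.1965]
wrist_force: [-0.4, -0.9, -5.1]
time: 16.38
position: [0.6724, -0.1329, 0.1973]
wrist_force: [0.5, -0.7, -8.6]
```

```bash

python3 -m jog '[{"hand":1,"delta_pos":[0.0004,0,-0.0002],"turn":0}]'|sed -n '1,2p;4p'
python3 -m jog '[{"hand":1,"delta_pos":[0.0,0,0],"turn":0}]'|sed -n '1,2p;4p'
python3 -m jog '[{"hand":1,"delta_pos":[0.0,0,0],"turn":0}]'|sed -n '1,2p;4p'
```

```text
time: 16.47
position: [0.6722, -0.1329, 0.1974]
wrist_force: [-0.0, -0.7, -8.7]
time: 16.55
position: [0.6723, -0.1329, 0.1975]
wrist_force: [-0.2, -0.9, -8.6]
time: 16.63
position: [0.6723, -0.1329, 0.1975]
wrist_force: [-1.1, -0.5, -9.1]
```

```bash

python3 -m jog '[{"hand":1,"delta_pos":[0.0006,0,-0.0004],"turn":0}]'|sed -n '1,2p;4p'
python3 -m jog '[{"hand":1,"delta_pos":[0.0,0,0],"turn":0},{"hand":1,"delta_pos":[0.0,0,0],"turn":0}]'|sed -n '1,2p;4p'
```

```text
time: 16.72
position: [0.6721, -0.1328, 0.1977]
wrist_force: [-0.6, -1.5, -13.1]
time: 16.88
position: [0.6721, -0.1328, 0.1978]
wrist_force: [-1.7, -1.5, -12.8]
```

```bash

python3 -m jog '[{"hand":1,"delta_pos":[-0.0003,0,0.0002],"turn":0},{"hand":1,"delta_pos":[-0.0003,0,0.0002],"turn":0}]'|sed -n '1,2p;4p'
for i in 1 2 3; do python3 -m jog '[{"hand":1,"delta_pos":[0,0,0],"turn":0},{"hand":1,"delta_pos":[0,0,0],"turn":0},{"hand":1,"delta_pos":[0,0,0],"turn":0},{"hand":1,"delta_pos":[0,0,0],"turn":0},{"hand":1,"delta_pos":[0,0,0],"turn":0}]'|sed -n '1,2p;4p'; done
```

```text
time: 17.05
position: [0.6722, -0.1328, 0.1978]
wrist_force: [-3.2, -1.2, -14.2]
time: 17.47
position: [0.6723, -0.1329, 0.198]
wrist_force: [-4.8, -1.0, -18.2]
time: 17.88
position: [0.6723, -0.1329, 0.198]
wrist_force: [-5.4, -1.6, -18.7]
time: 18.3
position: [0.6723, -0.1328, 0.198]
wrist_force: [-4.6, -0.5, -18.6]
```

Force crept up to 18 N (under 25). I'll ease off to about 10 N and hold.

```bash

python3 -m jog '[{"hand":1,"delta_pos":[-0.0006,0,0.0004],"turn":0},{"hand":1,"delta_pos":[-0.0006,0,0.0004],"turn":0}]'|sed -n '1,2p;4p'
python3 -m jog '[{"hand":1,"delta_pos":[0,0,0],"turn":0},{"hand":1,"delta_pos":[0,0,0],"turn":0}]'|sed -n '1,2p;4p'
```

```text
time: 18.47
position: [0.6724, -0.1328, 0.1979]
wrist_force: [-8.3, 0.1, -16.8]
time: 18.63
position: [0.6724, -0.1329, 0.1979]
wrist_force: [-7.6, -0.2, -17.1]
```

```bash

python3 -m jog '[{"hand":1,"delta_pos":[-0.0008,0,-0.0001],"turn":0},{"hand":1,"delta_pos":[-0.0008,0,-0.0001],"turn":0}]'|sed -n '1,2p;4p'
python3 -m jog '[{"hand":1,"delta_pos":[0,0,0],"turn":0},{"hand":1,"delta_pos":[0,0,0],"turn":0}]'|sed -n '1,2p;4p'
```

```text
time: 18.8
position: [0.6724, -0.1328, 0.1979]
wrist_force: [-5.4, -0.9, -16.7]
time: 18.97
position: [0.6724, -0.1329, 0.1979]
wrist_force: [-5.8, -0.7, -16.7]
```

```bash

python3 -m jog '[{"hand":1,"delta_pos":[-0.0018,0,0],"turn":0},{"hand":1,"delta_pos":[-0.0018,0,0],"turn":0}]'|sed -n '1,2p;4p'
python3 -m jog '[{"hand":1,"delta_pos":[0,0,0],"turn":0},{"hand":1,"delta_pos":[0,0,0],"turn":0}]'|sed -n '1,2p;4p'
```

```text
time: 19.13
position: [0.6724, -0.1329, 0.1978]
wrist_force: [-5.1, -1.3, -14.7]
time: 19.3
position: [0.6724, -0.1329, 0.1978]
wrist_force: [-5.4, 0.2, -14.3]
```

```bash

python3 -m jog '[{"hand":1,"delta_pos":[-0.0028,0,-0.0003],"turn":0},{"hand":1,"delta_pos":[-0.0028,0,-0.0003],"turn":0}]'|sed -n '1,2p;4p'
python3 -m jog '[{"hand":1,"delta_pos":[0,0,0],"turn":0}]'|sed -n '1,2p;4p'
```

```text
time: 19.47
position: [0.6721, -0.1329, 0.1978]
wrist_force: [-0.4, -1.3, -10.0]
time: 19.55
position: [0.6721, -0.1329, 0.1978]
wrist_force: [-1.2, -0.5, -9.5]
```

10 N, nearly pure vertical. Hold for over a second.

```bash

for i in 1 2 3; do python3 -m jog '[{"hand":1,"delta_pos":[0,0,0],"turn":0},{"hand":1,"delta_pos":[0,0,0],"turn":0},{"hand":1,"delta_pos":[0,0,0],"turn":0},{"hand":1,"delta_pos":[0,0,0],"turn":0},{"hand":1,"delta_pos":[0,0,0],"turn":0}]'|sed -n '1,2p;4p'; done
```

```text
time: 19.97
position: [0.6718, -0.1328, 0.1975]
wrist_force: [-0.4, -1.1, -3.8]
time: 20.38
position: [0.6711, -0.1325, 0.1965]
wrist_force: [-0.7, -0.2, -0.5]
time: 20.8
position: [0.6703, -0.1323, 0.195]
wrist_force: [-0.2, 0.0, 0.5]
```

The arm settles slowly toward its command when in contact. The settled figures give about 4.3 N per mm of command, so I'll command +3 mm from here and let it settle.

```bash

python3 -m jog '[{"hand":1,"delta_pos":[0.0012,0,-0.0008],"turn":0},{"hand":1,"delta_pos":[0.0025,0,-0.0017],"turn":0},{"hand":1,"delta_pos":[0.0025,0,-0.0017],"turn":0}]'|sed -n '1,2p;4p'
for i in 1 2 3; do python3 -m jog '[{"hand":1,"delta_pos":[0,0,0],"turn":0},{"hand":1,"delta_pos":[0,0,0],"turn":0},{"hand":1,"delta_pos":[0,0,0],"turn":0}]'|sed -n '1,2p;4p'; done
```

```text
time: 21.05
position: [0.6703, -0.1323, 0.1982]
wrist_force: [-0.4, 0.5, 0.3]
time: 21.3
position: [0.6703, -0.1323, 0.1981]
wrist_force: [0.5, 0.1, 0.6]
time: 21.55
position: [0.6703, -0.1323, 0.198]
wrist_force: [1.6, -1.6, -0.7]
time: 21.8
position: [0.6703, -0.1323, 0.1979]
wrist_force: [-0.2, 0.0, -0.8]
```

```bash

python3 -m jog '[{"hand":1,"delta_pos":[0.0008,0,-0.0006],"turn":0},{"hand":1,"delta_pos":[0.0012,0,-0.0009],"turn":0},{"hand":1,"delta_pos":[0.0012,0,-0.0009],"turn":0}]'|sed -n '1,2p;4p'
for i in 1 2; do python3 -m jog '[{"hand":1,"delta_pos":[0,0,0],"turn":0},{"hand":1,"delta_pos":[0,0,0],"turn":0},{"hand":1,"delta_pos":[0,0,0],"turn":0}]'|sed -n '1,2p;4p'; done
```

```text
time: 22.05
position: [0.6698, -0.1321, 0.1988]
wrist_force: [-0.1, -0.9, -1.9]
time: 22.3
position: [0.6698, -0.1322, 0.1989]
wrist_force: [-0.8, -0.1, -0.9]
time: 22.55
position: [0.6699, -0.1322, 0.1989]
wrist_force: [-1.0, 0.1, -1.7]
```

```bash

python3 -m jog '[{"hand":1,"delta_pos":[0.0008,0,-0.0004],"turn":0},{"hand":1,"delta_pos":[0.0014,0,-0.0007],"turn":0},{"hand":1,"delta_pos":[0.0014,0,-0.0007],"turn":0}]'|sed -n '1,2p;4p'
for i in 1 2; do python3 -m jog '[{"hand":1,"delta_pos":[0,0,0],"turn":0},{"hand":1,"delta_pos":[0,0,0],"turn":0},{"hand":1,"delta_pos":[0,0,0],"turn":0}]'|sed -n '1,2p;4p'; done
```

```text
time: 22.8
position: [0.6695, -0.1321, 0.1994]
wrist_force: [-0.8, -0.5, -6.7]
time: 23.05
position: [0.6696, -0.1321, 0.1995]
wrist_force: [-0.5, -1.0, -8.1]
time: 23.3
position: [0.6696, -0.132, 0.1996]
wrist_force: [-0.7, -0.6, -10.6]
```

```bash

for i in 1 2 3; do python3 -m jog '[{"hand":1,"delta_pos":[0,0,0],"turn":0},{"hand":1,"delta_pos":[0,0,0],"turn":0}]'|sed -n '1,2p;4p'; done
```

```text
time: 23.47
position: [0.6696, -0.1321, 0.1997]
wrist_force: [-0.5, -0.3, -11.8]
time: 23.63
position: [0.6696, -0.1321, 0.1997]
wrist_force: [-1.6, -0.9, -13.0]
time: 23.8
position: [0.6696, -0.1321, 0.1997]
wrist_force: [-1.3, -0.1, -13.5]
```

```bash

python3 -m jog '[{"hand":1,"delta_pos":[-0.0007,0,0.0003],"turn":0},{"hand":1,"delta_pos":[-0.0007,0,0.0003],"turn":0}]'|sed -n '1,2p;4p'
for i in 1 2 3 4 5; do python3 -m jog '[{"hand":1,"delta_pos":[0,0,0],"turn":0},{"hand":1,"delta_pos":[0,0,0],"turn":0},{"hand":1,"delta_pos":[0,0,0],"turn":0}]'|sed -n '1p;4p'; done
```

```text
time: 23.97
position: [0.6697, -0.1321, 0.1996]
wrist_force: [-2.7, 0.7, -12.6]
time: 24.22
wrist_force: [-5.0, 0.9, -13.1]
time: 24.47
wrist_force: [-4.9, 0.9, -14.8]
time: 24.72
wrist_force: [-4.4, 0.7, -13.7]
time: 24.97
wrist_force: [-5.8, 0.8, -13.4]
time: 25.22
wrist_force: [-5.2, -0.5, -13.3]
```

```bash

python3 -m jog '[{"hand":1,"delta_pos":[-0.0012,0,-0.0006],"turn":0},{"hand":1,"delta_pos":[-0.0012,0,-0.0006],"turn":0}]'|sed -n '1,2p;4p'
for i in 1 2 3 4 5; do python3 -m jog '[{"hand":1,"delta_pos":[0,0,0],"turn":0},{"hand":1,"delta_pos":[0,0,0],"turn":0},{"hand":1,"delta_pos":[0,0,0],"turn":0}]'|sed -n '1p;4p'; done;python3 st.py
```

```text
time: 25.38
position: [0.6694, -0.1321, 0.1999]
wrist_force: [-3.1, -1.5, -13.0]
time: 25.63
wrist_force: [-1.7, -0.9, -12.9]
time: 25.88
wrist_force: [-1.0, -0.4, -12.9]
time: 26.13
wrist_force: [-1.3, -1.2, -13.6]
time: 26.38
wrist_force: [-0.4, -1.8, -13.1]
time: 26.63
wrist_force: [0.4, -1.0, -13.0]
26.63 [-0.167  0.246  2.158  3.516  0.25  -1.867] [ 0.6693 -0.132   0.1999] [  0.4  -1.  -13. ]
[[0.54, -0.276, 0.795], [-0.159, -0.961, -0.226], [0.827, -0.005, -0.562]]
```

```bash

python3 -m jog '[{"hand":1,"delta_pos":[-0.0007,0,0.0003],"turn":0},{"hand":1,"delta_pos":[-0.0007,0,0.0003],"turn":0}]'|sed -n '1,2p;4p'
for i in 1 2 3 4 5; do python3 -m jog '[{"hand":1,"delta_pos":[0,0,0],"turn":0},{"hand":1,"delta_pos":[0,0,0],"turn":0},{"hand":1,"delta_pos":[0,0,0],"turn":0}]'|sed -n '1p;4p'; done;python3 st.py
```

```text
time: 26.8
position: [0.6694, -0.1321, 0.1997]
wrist_force: [-2.1, -0.4, -9.7]
time: 27.05
wrist_force: [-2.0, -0.4, -8.8]
time: 27.3
wrist_force: [-2.1, -0.4, -8.1]
time: 27.55
wrist_force: [-2.4, -0.7, -6.0]
time: 27.8
wrist_force: [-1.4, -0.3, -5.1]
time: 28.05
wrist_force: [-1.7, -1.1, -3.9]
28.05 [-0.167  0.247  2.159  3.513  0.252 -1.864] [ 0.6694 -0.1321  0.1995] [-1.7 -1.1 -3.9]
[[0.539, -0.276, 0.796], [-0.159, -0.961, -0.226], [0.827, -0.005, -0.562]]
```

The sash took a steady 8–15 N for several seconds. Now I'll let go: down, then back.

```bash

python3 -m jog '[{"hand":1,"delta_pos":[-0.004,0,0.003],"turn":0},{"hand":1,"delta_pos":[-0.012,0,0.008],"turn":0},{"hand":1,"delta_pos":[-0.021,0,0.014],"turn":0},{"hand":1,"delta_pos":[-0.03,0,0.01],"turn":0},{"hand":1,"delta_pos":[-0.04,0,-0.005],"turn":0}]'|sed -n '1,2p;4p'
python3 -m jog '[{"hand":1,"delta_pos":[-0.02,0,-0.033],"turn":0},{"hand":1,"delta_pos":[-0.04,0,-0.065],"turn":0},{"hand":1,"delta_pos":[-0.06,0,-0.098],"turn":0},{"hand":1,"delta_pos":[-0.08,0,-0.13],"turn":0},{"hand":1,"delta_pos":[-0.1,0,-0.16],"turn":0}]'|sed -n '1,2p;4p'
python3 st.py
python3 - <<'E'
from h import *
im=ctrl.read_camera("wrist"); cv2.imwrite("pics/w4.png",im)
im=ctrl.read_camera("top"); cv2.imwrite("pics/t4.png",im)
m=cv2.inRange(cv2.cvtColor(im,cv2.COLOR_BGR2HSV),(20,160,120),(32,255,255))
for u in (270,290,310,330,350,370):
    r=np.where(m[120:175,u])[0]+120; print(u,r.min() if len(r) else 0,r.max() if len(r) else 0)
O=np.array([.7156,-.0422]);c,sn=.9981,-.0614
b=lambda x,y,z:np.r_[O+np.array([[c,-sn],[sn,c]])@[x,y],z]
for h in (.1,.115): print(proj("top",b(-.033,0,.112+h)),proj("top",b(-.008,0,.116+h)))
E
```

```text
time: 28.47
position: [0.6457, -0.125, 0.1701]
wrist_force: [-0.0, -0.2, -0.1]
time: 28.88
position: [0.4614, -0.0726, 0.1779]
wrist_force: [0.2, 0.5, 1.6]
28.88 [-0.041 -0.012  2.593  3.608  0.447 -1.857] [ 0.4614 -0.0726  0.1779] [0.2 0.5 1.6]
[[0.536, -0.277, 0.798], [-0.158, -0.961, -0.227], [0.83, -0.005, -0.558]]
270 147 155
290 149 156
310 150 157
330 151 159
350 153 160
370 154 162
[321.6773601  159.26466006] [322.24105716 150.80136187]
[321.69562966 158.16227955] [322.26528009 149.60917721]
```

```bash

for i in 1 2 3; do python3 -m jog '[{"hand":1,"delta_pos":[-0.2,0.15,-0.35],"turn":0}]'>/dev/null; done; python3 st.py
for i in 1 2 3; do python3 -m jog '[{"hand":1,"delta_pos":[-0.2,0.15,-0.35],"turn":0}]'>/dev/null; done; python3 st.py
```

```text
29.23 [-0.152 -0.302  2.612  3.968  0.158 -2.313] [ 0.3757 -0.0853  0.2091] [-0.1 -2.1 -0.4]
[[0.562, -0.288, 0.775], [-0.165, -0.958, -0.236], [0.81, 0.005, -0.586]]
29.48 [-0.274 -0.403  2.611  4.14   0.052 -2.555] [ 0.3486 -0.1014  0.2245] [0.3 0.3 1.2]
[[0.546, -0.313, 0.777], [-0.168, -0.95, -0.264], [0.821, 0.014, -0.571]]
```

```bash
python3 - <<'E'
from h import *
im=ctrl.read_camera("top"); cv2.imwrite("pics/t5.png",cv2.resize(im[130:310,210:470],None,fx=3,fy=3,interpolation=2))
E
```

```text
(no output)
```

View pics/t5.png

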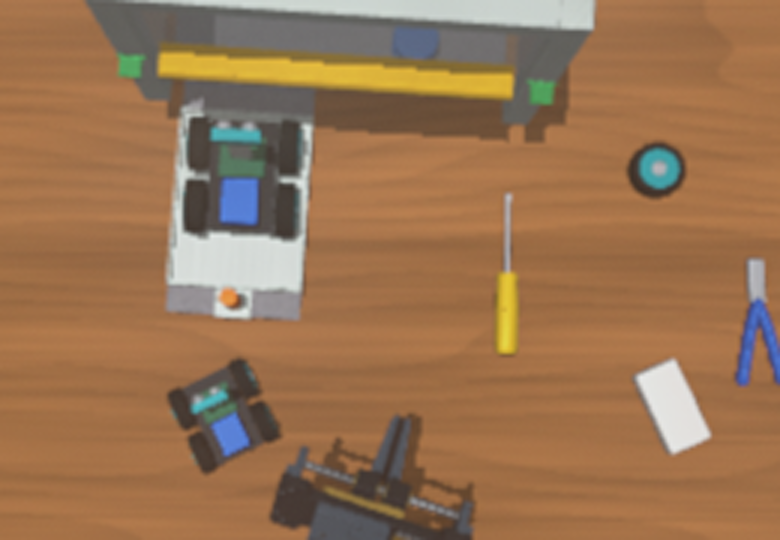

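Top crop (3x): the sash rail is level with the green tabs at (130,65) and (540,92), so the sash is up. The orange post is at (230,298). The small look-alike rover at (222,415) stands right behind the post, so I need a steeper tool to push from above it. I'll unflip the wrist and ratchet the tilt back.

```bash
python3 w2t.py '[0.51,-0.22,0.25]'
python3 -m jog '[{"hand":1,"delta_pos":[0.025,0.015,0.025],"turn":0},{"hand":1,"delta_pos":[0.05,0.02,0.05],"turn":0},{"hand":1,"delta_pos":[0.075,0.03,0.075],"turn":0},{"hand":1,"delta_pos":[0.1,0.05,0.11],"turn":0},{"hand":1,"delta_pos":[0.12,0.06,0.14],"turn":0}]'|sed -n '1,2p;4p'
python3 st.py;python3 w2t.py '[0.5,-0.22,0.35]'
```

```text
[0.1287 0.063  0.1419] 4.8356238640531855
time: 29.95
position: [0.3851, -0.126, 0.2343]
wrist_force: [-0.3, 0.2, 0.3]
29.95 [-0.34  -0.313  2.559  3.212  0.078 -1.674] [ 0.3851 -0.126   0.2343] [-0.3  0.2  0.3]
[[0.541, -0.32, 0.778], [-0.156, -0.947, -0.281], [0.826, 0.03, -0.562]]
[0.1725 0.0558 0.0507] 4.51418986653068
```

```bash

python3 -m jog '[{"hand":1,"delta_pos":[0.02,0.02,0.01],"turn":0},{"hand":1,"delta_pos":[0.05,0.04,0.02],"turn":0},{"hand":1,"delta_pos":[0.085,0.055,0.03],"turn":0},{"hand":1,"delta_pos":[0.12,0.055,0.04],"turn":0},{"hand":1,"delta_pos":[0.155,0.055,0.05],"turn":0}]'|sed -n '1,2p;4p'
python3 st.py;python3 w2t.py '[0.5,-0.2,0.36]';python3 w2t.py '[0.5,0,0.36]'
```

```text
time: 30.37
position: [0.4103, -0.142, 0.2596]
wrist_force: [0.1, 0.6, 0.3]
30.37 [-0.418 -0.292  2.497  2.296  0.1   -0.801] [ 0.4103 -0.142   0.2596] [0.1 0.6 0.3]
[[0.516, -0.31, 0.799], [-0.148, -0.951, -0.273], [0.844, 0.022, -0.536]]
[0.1396 0.0296 0.0336] 3.5151063255776216
[ 0.1099 -0.1605 -0.0209] 4.69166654679328
```

```bash

python3 -m jog '[{"hand":1,"delta_pos":[0.04,0.03,0.01],"turn":0},{"hand":1,"delta_pos":[0.08,0.04,0.02],"turn":0},{"hand":1,"delta_pos":[0.11,0.04,0.03],"turn":0},{"hand":1,"delta_pos":[0.14,0.04,0.03],"turn":0},{"hand":1,"delta_pos":[0.15,0.04,0.03],"turn":0}]'|sed -n '1,2p;4p'
python3 st.py;
python3 -m jog '[{"hand":1,"delta_pos":[0.03,0,0],"turn":0},{"hand":1,"delta_pos":[0.06,0,0],"turn":0},{"hand":1,"delta_pos":[0.06,-0.03,0],"turn":0},{"hand":1,"delta_pos":[0.06,-0.06,0],"turn":0},{"hand":1,"delta_pos":[0.06,-0.09,0],"turn":0}]'|sed -n '1,2p;4p'
python3 st.py;python3 w2t.py '[0.5,0,0.36]'
```

```text
time: 30.78
position: [0.4459, -0.1633, 0.2999]
wrist_force: [0.5, -0.1, -0.0]
30.78 [-0.478 -0.267  2.372  1.38   0.148  0.087] [ 0.4459 -0.1633  0.2999] [ 0.5 -0.1 -0. ]
[[0.508, -0.294, 0.81], [-0.145, -0.956, -0.256], [0.849, 0.013, -0.528]]
time: 31.2
position: [0.4652, -0.1474, 0.3195]
wrist_force: [-0.6, 0.3, -0.2]
31.2 [-0.385 -0.265  2.287  0.513  0.163  1.003] [ 0.4652 -0.1474  0.3195] [-0.6  0.3 -0.2]
[[0.537, -0.282, 0.795], [-0.153, -0.959, -0.237], [0.83, 0.005, -0.558]]
[ 0.0298 -0.151  -0.0298] 3.759162201674902
```

```bash

python3 -m jog '[{"hand":1,"delta_pos":[0.01,-0.03,0],"turn":0},{"hand":1,"delta_pos":[0.02,-0.06,-0.005],"turn":0},{"hand":1,"delta_pos":[0.025,-0.09,-0.01],"turn":0},{"hand":1,"delta_pos":[0.03,-0.12,-0.015],"turn":0},{"hand":1,"delta_pos":[0.03,-0.15,-0.02],"turn":0}]'|sed -n '1,2p;4p'
python3 st.py
python3 -m jog '[{"hand":1,"delta_pos":[0,-0.03,0],"turn":0},{"hand":1,"delta_pos":[0,-0.06,0],"turn":0},{"hand":1,"delta_pos":[0,-0.06,0],"turn":0}]'|sed -n '1,2p;4p'
python3 st.py;python3 w2t.py '[0,0,-0.3]' 1
```

```text
time: 31.62
position: [0.4723, -0.1034, 0.3151]
wrist_force: [0.1, -0.0, -0.4]
31.62 [-0.194 -0.263  2.266 -0.309  0.216  1.92 ] [ 0.4723 -0.1034  0.3151] [ 0.1 -0.  -0.4]
[[0.572, -0.271, 0.774], [-0.16, -0.963, -0.219], [0.805, 0.002, -0.594]]
time: 31.87
position: [0.4838, -0.0589, 0.3149]
wrist_force: [0.2, -0.4, 0.4]
31.87 [ 0.005 -0.243  2.244 -0.757  0.32   2.47 ] [ 0.4838 -0.0589  0.3149] [ 0.2 -0.4  0.4]
[[0.583, -0.266, 0.768], [-0.16, -0.964, -0.213], [0.797, 0.001, -0.604]]
[-2.390e-01 -2.000e-04  1.813e-01] 7.194244604316546
```

```bash

for i in 1 2 3; do python3 -m jog '[{"hand":1,"delta_pos":[-0.24,0,0.18],"turn":0}]'>/dev/null; done; python3 st.py
for i in 1 2 3; do python3 -m jog '[{"hand":1,"delta_pos":[-0.24,0,0.2],"turn":0}]'>/dev/null; done; python3 st.py; python3 w2t.py '[0,0,-0.3]' 1
```

```text
32.12 [-0.163 -0.145  2.394 -0.926  0.05   2.557] [ 0.4716 -0.0792  0.2264] [ 0.2 -0.3  0.1]
[[0.629, -0.23, 0.742], [-0.164, -0.973, -0.162], [0.76, -0.02, -0.65]]
32.37 [-0.158 -0.082  2.426 -0.917  0.051  2.557] [ 0.4591 -0.0755  0.1794] [-0.5  0.5 -0.3]
[[0.696, -0.235, 0.678], [-0.182, -0.972, -0.149], [0.694, -0.019, -0.72]]
[-0.2083  0.0058  0.2159] 7.194244604316546
```

Untilting works (44° now). Continue in and down, keeping right of the small rover.

```bash
python3 w2t.py '[0.36,-0.1,0.09]'
for i in 1 2 3; do python3 -m jog '[{"hand":1,"delta_pos":[-0.2,0.05,0.02],"turn":0}]'>/dev/null; done; python3 st.py
for i in 1 2 3; do python3 -m jog '[{"hand":1,"delta_pos":[-0.2,0.03,0.02],"turn":0}]'>/dev/null; done; python3 st.py; python3 w2t.py '[0.36,-0.1,0.09]'
```

```text
[-0.1266  0.0488  0.0008] 3.254347393409328
32.62 [-0.184 -0.181  2.584 -0.935  0.051  2.557] [ 0.3669 -0.0708  0.1423] [-1.4 -0.3 -0. ]
[[0.735, -0.248, 0.631], [-0.189, -0.969, -0.16], [0.651, -0.002, -0.759]]
32.87 [-0.199 -0.148  2.611 -0.942  0.05   2.557] [ 0.3501 -0.0727  0.1181] [-0.8  0.4 -0.5]
[[0.77, -0.256, 0.584], [-0.2, -0.967, -0.159], [0.605, 0.006, -0.796]]
[-0.0039  0.0237  0.0325] 0.9691823575158871
```

```bash
python3 w2t.py '[-0.1,-0.15,-0.2]' 1
for i in 1 2 3; do python3 -m jog '[{"hand":1,"delta_pos":[-0.17,0.17,0.13],"turn":0}]'>/dev/null; done; python3 st.py
for i in 1 2; do python3 -m jog '[{"hand":1,"delta_pos":[-0.17,0.1,0.13],"turn":0}]'>/dev/null; done; python3 st.py
```

```text
[-0.1681  0.1695  0.1246] 6.457032142847128
33.12 [-0.308 -0.076  2.611 -1.029  0.05   2.557] [ 0.3383 -0.1108  0.093 ] [ 0.4 -0.5  0.2]
[[0.81, -0.292, 0.509], [-0.213, -0.955, -0.207], [0.547, 0.059, -0.835]]
33.28 [-0.369 -0.024  2.611 -1.078  0.05   2.557] [ 0.3286 -0.1306  0.0749] [ 0.8 -0.8  0.2]
[[0.836, -0.306, 0.456], [-0.226, -0.948, -0.224], [0.501, 0.084, -0.862]]
```

Tilt is down to about 30°. I'll raise and roll the tool half a turn, which is the same shape but keeps q6 off its limit, with a little extra so the finger face squares up to the push direction.

```bash

for i in 1 2; do python3 -m jog '[{"hand":1,"delta_pos":[-0.17,0.05,0.13],"turn":0}]'>/dev/null; done
python3 -m jog '[{"hand":1,"delta_pos":[0.01,0,-0.017],"turn":-0.125},{"hand":1,"delta_pos":[0.02,0,-0.035],"turn":-0.25},{"hand":1,"delta_pos":[0.035,0,-0.06],"turn":-0.375},{"hand":1,"delta_pos":[0.05,0,-0.09],"turn":-0.5},{"hand":1,"delta_pos":[0.065,0,-0.11],"turn":-0.625}]'|sed -n '1,2p;4p'
for i in 1 2 3 4; do python3 -m jog '[{"hand":1,"delta_pos":[0,0,0],"turn":-0.125},{"hand":1,"delta_pos":[0,0,0],"turn":-0.25},{"hand":1,"delta_pos":[0,0,0],"turn":-0.375},{"hand":1,"delta_pos":[0,0,0],"turn":-0.5},{"hand":1,"delta_pos":[0,0,0],"turn":-0.625}]'>/dev/null; done
python3 st.py;python3 w2t.py '[0.45,0.077,0.2]'
```

```text
time: 33.87
position: [0.3234, -0.1516, 0.1227]
wrist_force: [0.5, -1.1, 0.2]
35.53 [-0.358 -0.137  2.481 -0.381  0.328 -0.865] [ 0.3248 -0.1523  0.1235] [-0.   0.5 -0.9]
[[-0.643, 0.655, 0.397], [0.597, 0.753, -0.277], [-0.48, 0.059, -0.875]]
[ 0.0196  0.2592 -0.0806] 6.527107890602568
```

```bash

python3 -m jog '[{"hand":1,"delta_pos":[0.003,0.01,-0.035],"turn":-0.125},{"hand":1,"delta_pos":[0.006,0.04,-0.06],"turn":-0.25},{"hand":1,"delta_pos":[0.01,0.075,-0.07],"turn":-0.375},{"hand":1,"delta_pos":[0.012,0.11,-0.08],"turn":-0.5},{"hand":1,"delta_pos":[0.014,0.15,-0.08],"turn":-0.625}]'|sed -n '1,2p;4p'
python3 st.py;python3 w2t.py '[0.445,0.077,0.2]'
```

```text
time: 35.95
position: [0.3827, -0.0082, 0.1986]
wrist_force: [1.8, -1.0, 1.2]
35.95 [ 0.286 -0.142  2.249 -0.568  0.781 -0.78 ] [ 0.3827 -0.0082  0.1986] [ 1.8 -1.   1.2]
[[-0.895, 0.193, 0.402], [0.082, 0.957, -0.277], [-0.438, -0.215, -0.873]]
[-0.0495  0.0933  0.0002] 2.532232566160323
```

```bash

python3 -m jog '[{"hand":1,"delta_pos":[-0.017,0.03,0],"turn":0},{"hand":1,"delta_pos":[-0.034,0.06,0],"turn":0},{"hand":1,"delta_pos":[-0.05,0.093,0],"turn":0},{"hand":1,"delta_pos":[-0.05,0.093,0],"turn":0}]'|sed -n '1,2p;4p'
python3 st.py;python3 w2t.py '[0.447,0.076,0.065]'
python3 - <<'E'
from h import *
im=ctrl.read_camera("top"); 
for s,c in blobs(im,(5,170,150),(15,255,255),5)[0]: print("orange",s,c.round(1),atz("top",*c,.087).round(4))
im=ctrl.read_camera("wrist"); cv2.imwrite("pics/w6.png",im)
s=ctrl.state(); print(proj("wrist",[.4822,.0724,.087]),proj("wrist",s['position']))
for s,c in blobs(im,(3,150,130),(16,255,255),15)[0]: print("orange w",s,c.round(1),atz("wrist",*c,.08).round(4))
E
```

```text
time: 36.28
position: [0.4498, 0.0804, 0.1984]
wrist_force: [-0.3, 0.0, -0.4]
36.28 [ 0.467  0.028  2.094 -0.6    0.851 -0.591] [0.4498 0.0804 0.1984] [-0.3  0.  -0.4]
[[-0.895, 0.192, 0.402], [0.083, 0.959, -0.273], [-0.438, -0.211, -0.874]]
[0.0606 0.0234 0.1166] 3.201170403045544
orange [ 165    0   80   65 4300] [204.3  29.4] [1.1568 0.3595 0.087 ]
orange [284 227   5   5  17] [286. 229.] [0.4822 0.0724 0.087 ]
orange [ 556  266   84   91 6127] [598.  310.9] [ 0.2324 -0.9056  0.087 ]
[353.18739322 178.20594414] [323.30257395 236.25323401]
orange w [629  84  10   4  16] [633.9  85.6] [0.3913 0.3445 0.08  ]
orange w [345 134  23  40 547] [357.5 152.3] [0.4585 0.0788 0.08  ]
```

View pics/w6.png

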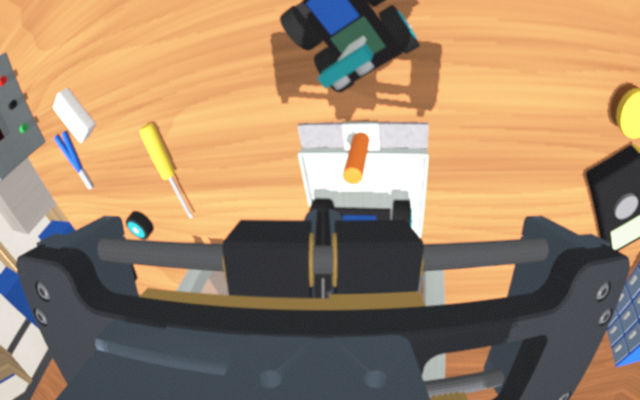

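The wrist picture shows the orange post top at (354,177), matching the projection at (353,178). The small rover's head is at (345,65), on the camera side, so I'll check the camera's clearance over it before descending.

```bash
python3 - <<'E'
from h import *
k=ctrl.calibration("wrist"); print("cam",(-np.array(k["R"]).T@k["t"]).round(3), "axis",np.array(k["R"])[2].round(2))
for z in (.09,.12): print(z,"small head top",atz("top",279.5,263.6,z).round(3),"wrist",atz("wrist",345,65,z).round(3))
from scipy.optimize import minimize
o1,d1=ray("top",279.5,263.6);o2,d2=ray("wrist",345,65)
A=np.c_[d1,-d2];s=np.linalg.lstsq(A,o2-o1,rcond=None)[0];print(o1+d1*s[0],o2+d2*s[1])
E
```

```text
cam [0.318 0.129 0.319] axis [ 0.6  -0.29 -0.75]
0.09 small head top [0.372 0.091 0.09 ] wrist [0.375 0.083 0.09 ]
0.12 small head top [0.372 0.089 0.12 ] wrist [0.367 0.089 0.12 ]
[0.37229005 0.08932487 0.11086048] [0.36968765 0.08704602 0.11066864]
```

```bash
python3 w2t.py '[0.453,0.075,0.09]'
python3 -m jog '[{"hand":1,"delta_pos":[0.015,0.007,0.03],"turn":0},{"hand":1,"delta_pos":[0.03,0.013,0.06],"turn":0},{"hand":1,"delta_pos":[0.044,0.018,0.097],"turn":0},{"hand":1,"delta_pos":[0.044,0.018,0.097],"turn":0},{"hand":1,"delta_pos":[0.044,0.018,0.097],"turn":0}]'|sed -n '1,2p;4p'
python3 st.py;python3 w2t.py '[0.453,0.074,0.072]'
```

```text
[0.0395 0.0242 0.0971] 2.581096651370817
time: 36.8
position: [0.4457, 0.0665, 0.0895]
wrist_force: [0.2, 0.1, 1.3]
36.8 [ 0.441  0.183  2.273 -0.849  0.597 -0.281] [0.4457 0.0665 0.0895] [0.2 0.1 1.3]
[[-0.898, 0.198, 0.393], [0.088, 0.956, -0.281], [-0.432, -0.218, -0.875]]
[0.0016 0.0124 0.0161] 0.4895629039197103
```

```bash

python3 -m jog '[{"hand":1,"delta_pos":[-0.003,0.012,0.005],"turn":0},{"hand":1,"delta_pos":[0.001,0.013,0.017],"turn":0},{"hand":1,"delta_pos":[0.001,0.013,0.017],"turn":0}]'|sed -n '1,2p;4p'
python3 st.py;python3 w2t.py '[0.01,-0.0006,-0.002]' 1
```

```text
time: 37.05
position: [0.4572, 0.0763, 0.0745]
wrist_force: [-0.7, -0.4, -0.0]
37.05 [ 0.452  0.229  2.27  -0.908  0.568 -0.201] [0.4572 0.0763 0.0745] [-0.7 -0.4 -0. ]
[[-0.894, 0.199, 0.401], [0.089, 0.957, -0.277], [-0.439, -0.212, -0.873]]
[-0.0081  0.0018  0.0059] 0.2449801973932304
```

```bash

python3 -m jog '[{"hand":1,"delta_pos":[-0.001,0,0.002],"turn":0},{"hand":1,"delta_pos":[-0.002,0.001,0.004],"turn":0},{"hand":1,"delta_pos":[-0.004,0.001,0.006],"turn":0},{"hand":1,"delta_pos":[-0.006,0.002,0.008],"turn":0},{"hand":1,"delta_pos":[-0.008,0.002,0.01],"turn":0}]'|sed -n '1,2p;4p'
python3 st.py;python3 w2t.py '[0.015,-0.0009,-0.002]' 1
```

```text
time: 37.47
position: [0.4678, 0.0746, 0.0676]
wrist_force: [-1.5, 1.5, 1.5]
37.47 [ 0.434  0.254  2.26  -0.926  0.552 -0.195] [0.4678 0.0746 0.0676] [-1.5  1.5  1.5]
[[-0.895, 0.198, 0.399], [0.089, 0.957, -0.277], [-0.437, -0.212, -0.874]]
[-0.0126  0.0025  0.008 ] 0.3635368220478513
```

```bash

python3 -m jog '[{"hand":1,"delta_pos":[-0.0025,0.0005,0.0015],"turn":0},{"hand":1,"delta_pos":[-0.005,0.001,0.003],"turn":0},{"hand":1,"delta_pos":[-0.008,0.0015,0.0045],"turn":0},{"hand":1,"delta_pos":[-0.0105,0.002,0.006],"turn":0},{"hand":1,"delta_pos":[-0.013,0.0025,0.007],"turn":0}]'|sed -n '1,2p;4p'
python3 -m jog '[{"hand":1,"delta_pos":[-0.0025,0.0005,0.0015],"turn":0},{"hand":1,"delta_pos":[-0.005,0.001,0.003],"turn":0},{"hand":1,"delta_pos":[-0.008,0.0015,0.0045],"turn":0},{"hand":1,"delta_pos":[-0.0105,0.002,0.006],"turn":0},{"hand":1,"delta_pos":[-0.013,0.0025,0.007],"turn":0}]'|sed -n '1,2p;4p'
python3 st.py;python3 w2t.py '[0.02,-0.0012,0]' 1
python3 - <<'E'
from h import *
im=ctrl.read_camera("top")
for s,c in blobs(im,(5,170,150),(15,255,255),4)[0]: print("orange",c.round(1),atz("top",*c,.087).round(4))
for s,c in blobs(im,(85,120,90),(98,255,255))[0]: print("teal",c.round(1),atz("top",*c,.165).round(3))
E
```

```text
time: 37.88
position: [0.4824, 0.0735, 0.0659]
wrist_force: [-2.5, 0.4, 1.9]
time: 38.3
position: [0.4974, 0.0729, 0.065]
wrist_force: [-2.8, -0.3, 1.1]
38.3 [ 0.4    0.291  2.207 -0.913  0.546 -0.244] [0.4974 0.0729 0.065 ] [-2.8 -0.3  1.1]
[[-0.896, 0.198, 0.398], [0.089, 0.957, -0.278], [-0.436, -0.213, -0.874]]
[-0.018   0.0028  0.0083] 0.48047884072395947
orange [204.3  29.4] [1.1569 0.3596 0.087 ]
orange [286.9 216.9] [0.521  0.0701 0.087 ]
orange [598.  310.9] [ 0.2324 -0.9056  0.087 ]
teal [289.3 162. ] [0.684 0.06  0.165]
teal [429.4 185.8] [ 0.612 -0.371  0.165]
teal [279.  263.7] [0.372 0.086 0.165]
```

```bash

for i in 1 2 3; do python3 -m jog '[{"hand":1,"delta_pos":[-0.0036,0.0006,0.0017],"turn":0},{"hand":1,"delta_pos":[-0.0072,0.0011,0.0033],"turn":0},{"hand":1,"delta_pos":[-0.0108,0.0017,0.005],"turn":0},{"hand":1,"delta_pos":[-0.0144,0.0022,0.0066],"turn":0},{"hand":1,"delta_pos":[-0.018,0.0028,0.0083],"turn":0}]'|sed -n '1,2p;4p'; done
python3 st.py
```

```text
time: 38.77
position: [0.5174, 0.0717, 0.065]
wrist_force: [-2.7, 0.4, 1.2]
time: 39.18
position: [0.5374, 0.0705, 0.065]
wrist_force: [-2.0, -0.1, 1.4]
time: 39.6
position: [0.5574, 0.0693, 0.0651]
wrist_force: [-0.8, -0.7, 1.1]
39.6 [ 0.341  0.356  2.091 -0.856  0.55  -0.365] [0.5574 0.0693 0.0651] [-0.8 -0.7  1.1]
[[-0.896, 0.198, 0.398], [0.089, 0.957, -0.277], [-0.436, -0.213, -0.874]]
```

```bash

python3 -m jog '[{"hand":1,"delta_pos":[-0.0036,0.0006,0.0017],"turn":0},{"hand":1,"delta_pos":[-0.0072,0.0011,0.0033],"turn":0},{"hand":1,"delta_pos":[-0.0108,0.0017,0.005],"turn":0},{"hand":1,"delta_pos":[-0.0135,0.0021,0.0062],"turn":0},{"hand":1,"delta_pos":[-0.0153,0.0024,0.007],"turn":0}]'|sed -n '1,2p;4p'
python3 -m jog '[{"hand":1,"delta_pos":[-0.0018,0.0003,0.0008],"turn":0},{"hand":1,"delta_pos":[-0.0036,0.0006,0.0016],"turn":0},{"hand":1,"delta_pos":[-0.0045,0.0007,0.002],"turn":0}]'|sed -n '1,2p;4p'
python3 -m jog '[{"hand":1,"delta_pos":[-0.0009,0.0001,0.0004],"turn":0},{"hand":1,"delta_pos":[-0.0018,0.0003,0.0008],"turn":0},{"hand":1,"delta_pos":[-0.0027,0.0004,0.0012],"turn":0}]'|sed -n '1,2p;4p'
python3 - <<'E'
from h import *
im=ctrl.read_camera("top")
for s,c in blobs(im,(5,170,150),(15,255,255),4)[0]: print("orange",c.round(1),atz("top",*c,.087).round(4))
E
```

```text
time: 40.02
position: [0.5745, 0.0683, 0.0651]
wrist_force: [-2.3, 0.4, 0.7]
time: 40.27
position: [0.5792, 0.0681, 0.0652]
wrist_force: [-1.8, 0.2, 0.2]
time: 40.52
position: [0.5819, 0.0679, 0.0652]
wrist_force: [-1.8, -0.6, 0.4]
orange [204.3  29.4] [1.1569 0.3595 0.087 ]
orange [288.8 190.8] [0.6058 0.0651 0.087 ]
orange [598.  310.9] [ 0.2324 -0.9056  0.087 ]
```

```bash

for i in 1 2 3 4; do python3 -m jog '[{"hand":1,"delta_pos":[-0.0005,0.0001,0.0002],"turn":0},{"hand":1,"delta_pos":[-0.001,0.0002,0.0005],"turn":0}]'|sed -n '1,2p;4p'; done
```

```text
time: 40.73
position: [0.5826, 0.0677, 0.065]
wrist_force: [-5.4, -0.2, 1.9]
time: 40.9
position: [0.583, 0.0675, 0.0648]
wrist_force: [-9.4, 2.5, 4.5]
time: 41.07
position: [0.5833, 0.0675, 0.0647]
wrist_force: [-13.9, 3.1, 7.7]
time: 41.23
position: [0.5835, 0.0674, 0.0646]
wrist_force: [-17.6, 5.2, 11.5]
```

Fully home, at the stop. Back off, then retreat up and away.

```bash

python3 -m jog '[{"hand":1,"delta_pos":[0.003,-0.0005,-0.0015],"turn":0},{"hand":1,"delta_pos":[0.008,-0.001,-0.004],"turn":0},{"hand":1,"delta_pos":[0.015,-0.002,-0.007],"turn":0},{"hand":1,"delta_pos":[0.022,-0.004,-0.01],"turn":0},{"hand":1,"delta_pos":[0.03,-0.005,-0.014],"turn":0}]'|sed -n '1,2p;4p'
python3 w2t.py '[0,0,0.15]' 1
python3 -m jog '[{"hand":1,"delta_pos":[-0.012,-0.006,-0.025],"turn":0},{"hand":1,"delta_pos":[-0.024,-0.012,-0.05],"turn":0},{"hand":1,"delta_pos":[-0.036,-0.018,-0.075],"turn":0},{"hand":1,"delta_pos":[-0.048,-0.024,-0.1],"turn":0},{"hand":1,"delta_pos":[-0.06,-0.03,-0.125],"turn":0}]'|sed -n '1,2p;4p'
python3 st.py; python3 w2t.py '[-0.13,-0.1,0.03]' 1
```

```text
time: 41.65
position: [0.5527, 0.0695, 0.0654]
wrist_force: [0.3, -0.3, 0.1]
[-0.0655 -0.0319 -0.1311] 3.597122302158273
time: 42.07
position: [0.5502, 0.0702, 0.2085]
wrist_force: [1.2, -0.7, -0.9]
42.07 [ 0.348  0.159  1.914 -0.56   0.842 -0.739] [0.5502 0.0702 0.2085] [ 1.2 -0.7 -0.9]
[[-0.896, 0.198, 0.398], [0.088, 0.957, -0.277], [-0.436, -0.213, -0.874]]
[ 0.0945 -0.1278 -0.0503] 3.9984009593604477
```

```bash

python3 -m jog '[{"hand":1,"delta_pos":[0.02,-0.025,-0.02],"turn":0},{"hand":1,"delta_pos":[0.04,-0.05,-0.04],"turn":0},{"hand":1,"delta_pos":[0.06,-0.08,-0.05],"turn":0},{"hand":1,"delta_pos":[0.08,-0.11,-0.06],"turn":0},{"hand":1,"delta_pos":[0.09,-0.128,-0.06],"turn":0}]'|sed -n '1,2p;4p'
python3 - <<'E'
from h import *
im=ctrl.read_camera("top"); cv2.imwrite("pics/t9.png",cv2.resize(im[110:310,170:470],None,fx=2.6,fy=2.6,interpolation=2))
for s,c in blobs(im,(5,170,150),(15,255,255),4)[0]: print("orange",c.round(1),atz("top",*c,.087).round(4))
for s,c in blobs(im,(85,120,90),(98,255,255))[0]: print("teal",c.round(1),atz("top",*c,.165).round(3))
m=cv2.inRange(cv2.cvtColor(im,cv2.COLOR_BGR2HSV),(20,160,120),(32,255,255))
for u in (270,310,350): r=np.where(m[120:175,u])[0]+120; print(u,r.min(),r.max())
E
```

```text
time: 42.48
position: [0.4178, -0.029, 0.2484]
wrist_force: [-0.7, -0.8, -0.3]
orange [204.3  29.4] [1.1569 0.3596 0.087 ]
orange [288.9 190.7] [0.6062 0.065  0.087 ]
orange [598.  310.9] [ 0.2324 -0.9055  0.087 ]
teal [429.4 185.8] [ 0.612 -0.371  0.165]
270 147 155
310 150 157
350 153 160
```

View pics/t9.png

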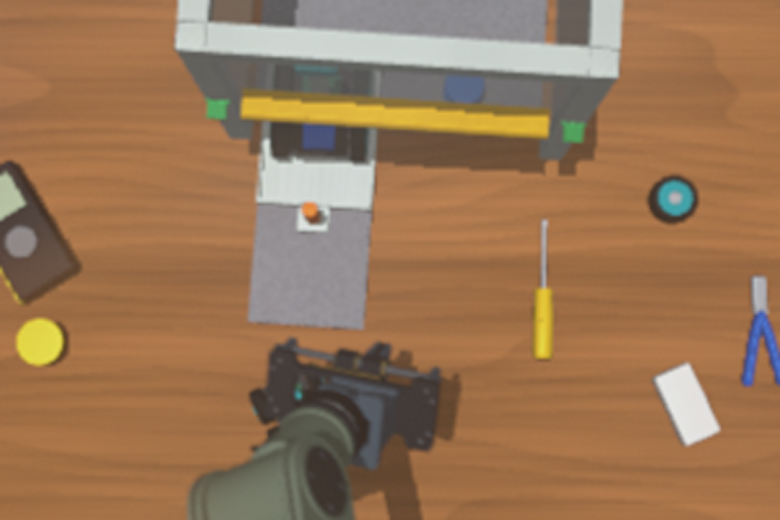

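Final top view: the rail is level with both green tabs, at (217,108) and (572,130). The tray is home with its post at (310,211), and the rover stands with its mast behind the sash plane at (315,70). The bystanders in view have not moved and the arm is clear.

```bash

python3 -m jog '[{"hand":1,"delta_pos":[0,0,0],"turn":0},{"hand":1,"delta_pos":[0,0,0],"turn":0},{"hand":1,"delta_pos":[0,0,0],"turn":0}]'|sed -n '1,2p;4p'
python3 -c "
from cell import ctrl
print(ctrl.job_done())"
```

```text
time: 42.78
position: [0.422, -0.0271, 0.2477]
wrist_force: [0.3, -0.6, 0.3]
the job is handed in; nothing more can be done
None
```

I raised the sash to its stops and seated it at 8–15 N for over 4 s (about 19 N at most), then slid the tray fully home with the rover upright under the open sash. The arm ended clear, and I handed the job in at 42.8 s; no verdict came back.

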